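Unstack the garnish dishes and pile their spacer boards

ROBOT

A 6-joint arm with a two-finger parallel gripper is mounted at the origin on the work surface. World frame = base frame: x ahead of the robot, y to its left, z up, the work surface at z = 0. Lengths are in m, angles in degrees, forces in N, time in s.
With the tool pointing down it reaches from about 0.35 to 0.875 m from the base axis. Payload 4.2 kg.
Tool frame: the origin (TCP) lies on the front face of the gripper's body, between the roots of the fingers; the fingertips stand 70 mm ahead of it and the grasp point (between the pads) lies 51 mm ahead of it (r.nose_length is the distance from the TCP to the fingertips, in m); z points along the fingers, y is the direction in which the jaws open and shut (so a half turn about z gives the same grasp; the last joint's range is limited). The gripper opens to 87 mm and grips with 3 to 60 N. Pads are 19 mm wide; open, the fingers measure 117 mm over their backs; the gripper's body (75 mm by 190 mm) begins 51 mm behind the grasp point.
Start: joints at [91.593, 22.042, 0.453, 0, -68.411, -14.817], TCP at [0.143, 0.608, 0.292] pointing down, gripper open.
Joint ranges: [-179.83, 179.83], [-69.29, 118.12], [-61.27, 80.66], [-181.25, 117.63], [-171.15, -9.14], [-177.46, 177.46]. Speed limits (degrees/s): [159.86, 159.86, 180, 180, 180, 180].

INTERFACE

Orientations are given as a 3x3 rotation matrix whose columns are the frame's x, y, z axes.
In Python, from station import telemetry, capture, order, r gives the robot as it stands.
- The arm moves only by the tool drive_tool, never from a script. Its argument "series" is a list of rows, each a list of 4 numbers: the shift along the tool's x, y, z as a fraction of full scale, then the turn about the tool's z as a fraction of full scale. In form: [[dx, dy, dz, turn], ...]. A call has 1 to 10 rows; each row is the pose to reach, as a shift and turn from the pose commanded when the call began, along the tool's axes at that moment; what a row does not reach only later rows make up. Full scale, the value 1, is 0.12 m for a shift and 2 rad for a turn. A row lasts 1/8 s, in which the tool goes at most 62.5 mm and 10.7 degrees, less where a joint would pass 70% of its speed; a pose out of reach is approached as far as the arm can. A call with a number of a shift or a turn outside -1 to 1 is refused whole. A call with a gripper value outside its range is refused whole. "fingers" is the finger opening in mm, from 0 to 87, set as the call begins (left out, the last holds). The fingers move at their own pace and stop on an object; the grip force is fixed at half the most. Time passes only in rows, so rows that repeat a pose let the fingers close. It gives the time, the measured TCP pose, the force and the opening at its end, in the units of the state.
- telemetry.sense(): the state, without advancing time (a new reading comes with each control period).
- capture(name): name is "side" or "top" or "wrist"; returns a dict with "color" (384x512x3 uint8, blue, green, red), "fx", "fy", "cx", "cy" (pixels), "eye" and "attitude" of the camera in the world; the wrist camera has in their place "mount" (4x4, takes a point from camera to tool coordinates, whose origin is the TCP and whose axes are the flange's). Camera axes: x right, y up, looking along -z (the intrinsics and any distortion apply to the point x, -y, -z); pixel columns grow to the right and rows downward; lengths in m; the calibration is good to about 2 mm. A picture is of the moment at which its call begins: read the wrist's pose just before it. There is no depth.
- order.finish_job(): hands the job in, once; it reports no verdict.
The state is a dict: "time_s": time; "joints": joint angles; "joint_velocities": joint speeds; "effort": joint torques, N m; "tcp_pos": TCP position; "ee_rot": TCP orientation; "wrist_force": force on the tool from outside, world axes, zero at the start; "moment": the same for the moment, N m; "gripper_width": opening from 0.0 (shut) to 1.0 (fully open).
Only numpy, scipy, OpenCV 4.12 (cv2) and the standard library are available. Lean on these libraries where they do the work, as an engineer would, in place of code of your own. Each camera call takes 0.05 s, during which the arm holds its last target. There are 200 camera calls.

TASK

Empty the sloping steel rack from the top down: pile the two flat wooden spacer boards flat and lengthwise on the narrow head of the adjustable stand, the second squarely on the first, and set the two ceramic dishes upright, side by side on the wooden serving board. Set every piece down gently: feel for the surface, as the stand's head may be at any height, and neither drop a piece nor ram it down. Leave the pitcher, the tumbler with its coaster, and the funnel alone.

Things in the scene. Friction and masses are not known exactly. Their poses are not given: they have to be found in the camera images.
- spacer1: upper spacer board, the top piece of the stack: a plain flat light-wood plate 140 x 60 x 12 mm (own x, y, z), about 0.08 kg. Origin at the centre of its underside, z out of its upper face. Starts lying on dish1, so tilted 30 degrees like the rack's deck.
- dish1: upper white ceramic dish, oblong and open-topped, 140 x 48 x 24 mm outside (own x, y, z), walls and bottom 5 mm, about 0.2 kg. Origin at the centre of its underside, z out of its open top. Starts below spacer1, on spacer2. It is 6 mm narrower on each long side than the spacer boards.
- spacer2: lower spacer board, same as spacer1. Starts between dish1 and dish2.
- dish2: lower ceramic dish, same as dish1. Starts at the bottom of the stack, on the rack's deck.
- rack: fixed steel rack, origin on the counter under its centre, z up. Its deck (160 x 66 mm) slopes 30 degrees and rises along the rack's own +x, away from the robot, so its normal leans towards the robot. At its low end two stop bars, 66 mm high square to the deck, hold the pieces by their short ends. Stack from the deck up, all centred: dish2, spacer2, dish1, spacer1. Its long sides are free.
- rack_deck (a point): centre of the deck's upper face, 68 mm above the counter (axes reported: the rack's, upright). The stack stands 72 mm high above it, square to the deck, the pieces' x along the slope.
- stand: fixed steel stand left or right of the rack: foot 130 x 100 x 12 mm, column, level head 150 mm (own x) by 44 mm (own y), 8 mm thick, centred over the origin. Origin on the counter under the foot. The head's upper face is 55 to 100 mm above the counter, otherwise each time and not reported: it must be felt or seen. It is locked there.
- board: fixed dark-wood serving board lying on the counter, 220 x 270 x 14 mm (own x, y, z). Origin at the centre of its underside, z up. Lies on the other side of the rack from the stand.
- pitcher: white ceramic pitcher with a handle, radius 55 mm, 170 mm high, beyond the work; leave alone.
- tumbler: glass tumbler upside down, 72 mm wide, 110 mm high, standing on the coaster; leave alone.
- coaster: round wooden coaster 100 mm across, 10 mm thick; leave alone.
- funnel: grey silicone-look rigid funnel standing on its wide mouth, 110 mm wide, 100 mm high; leave alone.

How it is judged:
By the outcome, as a careful person would: the job done as asked, in the order asked, and still so for the second after the job is handed in, with the robot touching nothing.
It also fails if it takes over 72 s, if anything falls off the work surface, if the arm or the gripper's body presses on something with over 40 N, if the wrist force passes 120 N, or if a joint passes its speed limit or range.

## Working session

There is one attempt and no reset: what is moved stays moved. The work goes in short steps, Python scripts to look and compute and a tool call to move; the robot and the scene stay as the last step left them, time stands still between calls to the robot, and variables do not carry over. Pictures are saved under pics/ and viewed, about 8 in all and at most 12, crops included, and the job is handed in when it is done.

Besides the shell and the picture viewer there is one more tool, called after "Call:" as name([rows], argument=value, ...), one row to a line, values as JSON. drive_tool: Moves the arm, as the interface text tells. Shift numbers are shares of 0.12 m and turn numbers shares of 2 rad, none past 1 either way. Its arguments: {"type":"object","properties":{"series":{"type":"array","items":{"type":"array","items":{"type":"number","minimum":-1,"maximum":1}}},"fingers":{"type":"number"}},"required":["series"]}

```bash
mkdir -p pics; ls
cat > h.py <<'E'
import numpy as np, cv2
from station import telemetry, capture, order, r
def snap(cam,name):
    s=telemetry.sense(); c=capture(cam); cv2.imwrite(f'pics/{name}.png',c['color'])
    if cam=='wrist':
        T=np.eye(4);T[:3,:3]=s['ee_rot'];T[:3,3]=s['tcp_pos'];M=T@np.array(c['mount']);c['eye']=M[:3,3];c['attitude']=M[:3,:3]
    d={k:np.array(v).tolist() for k,v in c.items() if k!='color'}
    import json;json.dump(d,open(f'pics/{name}.json','w'));return c
def load(n):
    import json;d=json.load(open(f'pics/{n}.json'));return {k:np.array(v) if isinstance(v,list) else v for k,v in d.items()}
def ray(c,u,v):
    d=np.array(c['attitude'])@np.array([(u-c['cx'])/c['fx'],-(v-c['cy'])/c['fy'],-1.]);return np.array(c['eye']),d/np.linalg.norm(d)
def atz(c,u,v,z):
    e,d=ray(c,u,v);return e+d*(z-e[2])/d[2]
def proj(c,p):
    q=np.array(c['attitude']).T@(np.array(p)-np.array(c['eye']));return c['cx']+c['fx']*q[0]/-q[2],c['cy']-c['fy']*q[1]/-q[2]
def tri(obs):
    A=np.zeros((3,3));b=np.zeros(3)
    for c,u,v in obs:
        e,d=ray(c,u,v);P=np.eye(3)-np.outer(d,d);A+=P;b+=P@e
    p=np.linalg.solve(A,b);res=[np.linalg.norm((np.eye(3)-np.outer(ray(*o)[1],ray(*o)[1]))@(p-ray(*o)[0]))*1000 for o in obs]
    return p,np.round(res,1)
E
python3 - <<'E'
from h import *
for n in ['side','top','wrist']:
    c=snap(n,n+'0'); print(n,{k:np.round(v,3).tolist() for k,v in c.items() if k!='color'})
s=telemetry.sense();print({k:np.round(v,3).tolist() for k,v in s.items()})
a=[cv2.imread(f'pics/{n}0.png') for n in ('side','top')]
E
```

```text
pics
side {'fx': 442.359, 'fy': 442.359, 'cx': 257.591, 'cy': 189.662, 'eye': [0.401, -0.929, 0.791], 'attitude': [[0.972, 0.145, -0.183], [-0.233, 0.554, -0.799], [-0.014, 0.82, 0.573]]}
top {'fx': 359.616, 'fy': 359.616, 'cx': 265.358, 'cy': 190.097, 'eye': [0.536, -0.014, 1.089], 'attitude': [[0.023, 0.996, -0.087], [-1.0, 0.022, -0.014], [-0.012, 0.088, 0.996]]}
wrist {'fx': 334.018, 'fy': 334.018, 'cx': 254.677, 'cy': 196.836, 'mount': [[0.0, 0.966, 0.26, 0.071], [1.0, -0.0, -0.0, -0.001], [-0.0, 0.26, -0.966, -0.093], [0.0, 0.0, 0.0, 1.0]], 'eye': [0.212, 0.593, 0.384], 'attitude': [[-0.229, 0.94, 0.253], [-0.974, -0.221, -0.057], [0.002, -0.26, 0.966]]}
{'time_s': 0.15, 'joints': [91.591, 22.079, 0.396, -0.021, -68.411, -14.817], 'joint_velocities': [-0.01, 0.016, 0.292, 0.036, -0.139, -0.018], 'effort': [-0.0, -39.105, 18.759, 4.222, 0.012, -0.0], 'tcp_pos': [0.143, 0.608, 0.291], 'ee_rot': [[0.973, -0.229, -0.0], [-0.229, -0.973, -0.002], [0.0, 0.002, -1.0]], 'wrist_force': [0.613, -0.26, -0.246], 'moment': [-0.003, -0.049, 0.005], 'gripper_width': 1.001}
```

View pics/top0.png

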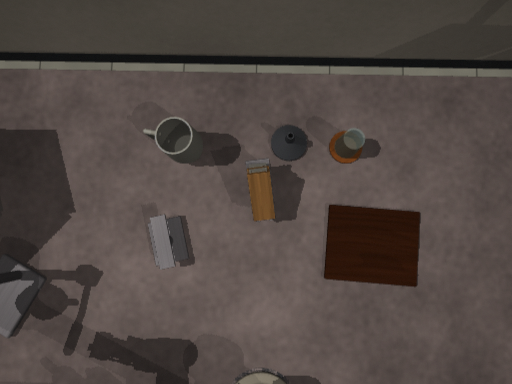

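View pics/side0.png

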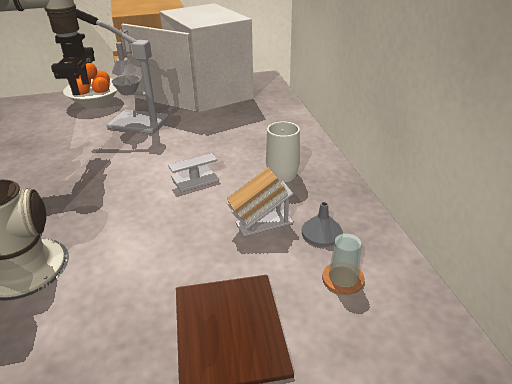

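The top view shows the stack at about (261,195), the stand head at (162,242) and the serving board at (373,245). The side view shows the stand at (193,165), the stack at (260,195) and the board at (235,335). I'll get rough positions from these, then go in with the wrist camera.

Run:
```python
from h import *
t=load('top0');s=load('side0')
print('stack top corners',[np.round(atz(t,*p,.13),3) for p in [(249,173),(271,172),(253,221),(274,219)]])
print('head corners',[np.round(atz(t,*p,.08),3) for p in [(150,217),(166,215),(158,269),(175,266)]])
print('board',[np.round(atz(t,*p,.014),3) for p in [(329,205),(420,212),(325,279),(417,285)]])
print('pitcher',atz(t,174,136,.17),'funnel',atz(t,290,137,.1),'tumb',atz(t,354,139,.12))
def crop(n,x,y,w,h,f):
    cv2.imwrite(f'pics/{n}c.png',cv2.resize(cv2.imread(f'pics/{n}.png')[y:y+h,x:x+w],None,fx=f,fy=f,interpolation=cv2.INTER_CUBIC))
crop('side0',160,140,140,100,5.5)
crop('top0',140,150,140,130,4.6)
```

```text
stack top corners [array([0.665, 0.045, 0.13 ]), array([ 0.669, -0.015,  0.13 ]), array([0.537, 0.03 , 0.13 ]), array([ 0.543, -0.025,  0.13 ])]
head corners [array([0.541, 0.323, 0.08 ]), array([0.548, 0.278, 0.08 ]), array([0.398, 0.293, 0.08 ]), array([0.407, 0.246, 0.08 ])]
board [array([ 0.59 , -0.19 ,  0.014]), array([ 0.575, -0.46 ,  0.014]), array([ 0.372, -0.18 ,  0.014]), array([ 0.362, -0.448,  0.014])]
pitcher [0.75272477 0.24057768 0.17      ] funnel [ 0.77296915 -0.06547224  0.1       ] tumb [ 0.76614277 -0.23920224  0.12      ]
```

View pics/side0c.png

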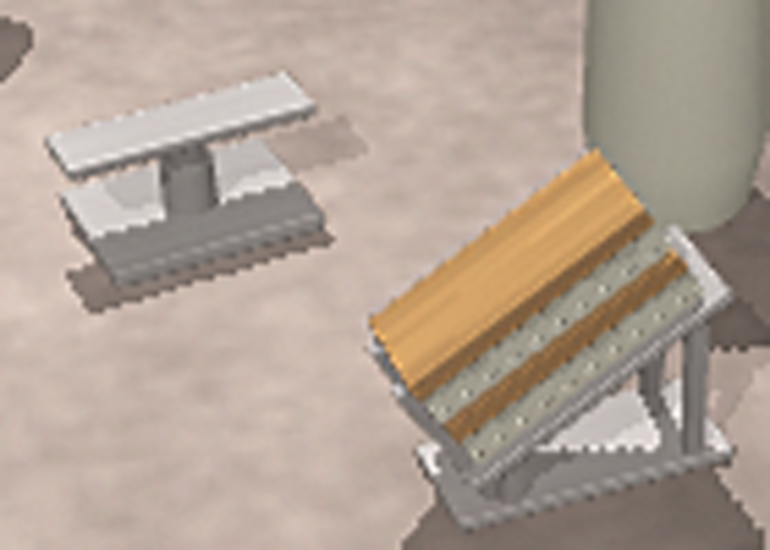

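View pics/top0c.png

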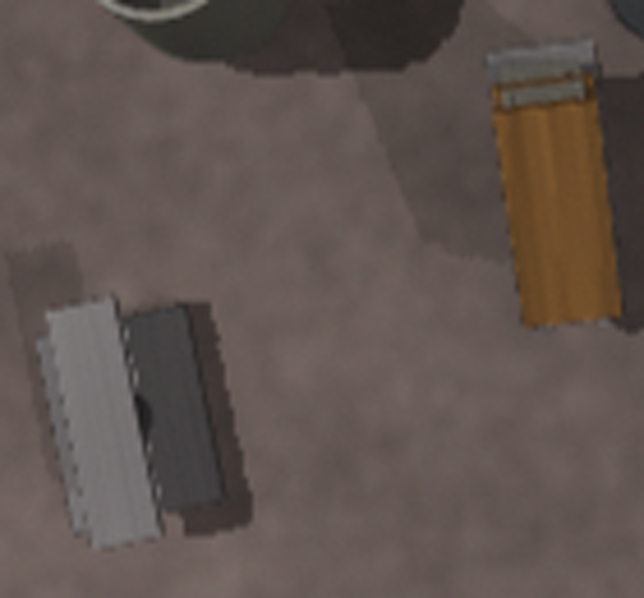

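Side crop (5.5x): head corners are (48,140), (72,177), (315,105), (283,72), and spacer1's top is (373,322), (410,388), (650,215), (598,150). Top crop (4.6x): head is (47,312), (113,297), (160,535), (95,548), and spacer1 is (497,106), (595,98), (621,318), (525,326). Next I triangulate.

Run:
```python
from h import *
t=load('top0');s=load('side0')
S=lambda u,v:(s,160+(u+.5)/5.5-.5,140+(v+.5)/5.5-.5); T=lambda u,v:(t,140+(u+.5)/4.6-.5,150+(v+.5)/4.6-.5)
H=dict(FL=((283,72),(47,312)),FR=((315,105),(113,297)),NL=((48,140),(95,548)),NR=((72,177),(160,535)))
P=dict(FL=((598,150),(497,106)),FR=((650,215),(595,98)),NL=((373,322),(525,326)),NR=((410,388),(621,318)))
for nm,D in (('head',H),('sp1',P)):
    q={}
    for k,(a,b) in D.items():
        q[k],res=tri([S(*a),T(*b)]);print(nm,k,np.round(q[k],4),res)
    c=sum(q.values())/4;d=(q['FL']+q['FR']-q['NL']-q['NR'])/2;w=(q['FL']+q['NL']-q['FR']-q['NR'])/2
    print('centre',np.round(c,4),'len',np.linalg.norm(d),'wid',np.linalg.norm(w),'yaw',np.degrees(np.arctan2(d[1],d[0])),'yaw(w)',np.degrees(np.arctan2(-w[0],w[1])),'pitch',np.degrees(np.arcsin(d[2]/np.linalg.norm(d))))
```

```text
head FL [0.5374 0.3285 0.065 ] [2.6 2.6]
head FR [0.5488 0.288  0.0638] [1.4 1.4]
head NL [0.3949 0.2924 0.0614] [1.4 1.4]
head NR [0.4043 0.2533 0.0591] [0.6 0.6]
centre [0.4714 0.2906 0.0623] len 0.14790369595221076 wid 0.04118993435996993 yaw 13.85843335650056 yaw(w) 14.650330610345705 pitch 1.5887713067233122
sp1 FL [0.6582 0.0468 0.1617] [3.4 3.4]
sp1 FR [ 0.6667 -0.0089  0.1576] [1.2 1.2]
sp1 NL [0.5373 0.0304 0.0911] [0.8 0.8]
sp1 NR [ 0.544  -0.0273  0.092 ] [0.2 0.2]
centre [0.6016 0.0102 0.1256] len 0.1405933854538525 wid 0.057207344483780266 yaw 8.125029486810483 yaw(w) 7.6644415607809355 pitch 28.96154605498165
```

Call:
drive_tool([
  [0.1, 0.4, 0, 0],
  [0.19, 0.81, 0, 0],
], fingers=87)

```text
time_s: 0.4
tcp_pos: [0.1429, 0.5074, 0.2912]
ee_rot: [[0.973, -0.229, -0.0], [-0.229, -0.973, -0.002], [0.0, 0.002, -1.0]]
wrist_force: [-0.5, 0.8, 0.9]
gripper_width: 0.998
```

Call:
drive_tool([
  [0.1, 0.4, 0, 0],
  [0.19, 0.81, 0, 0],
])

```text
time_s: 0.65
tcp_pos: [0.1429, 0.407, 0.2919]
ee_rot: [[0.973, -0.229, -0.0], [-0.229, -0.973, -0.001], [0.0, 0.001, -1.0]]
wrist_force: [0.0, 0.3, 1.6]
gripper_width: 0.996
```

Call:
drive_tool([
  [0.48, 0.05, 0, 0],
  [0.96, 0.11, 0.08, 0],
])

```text
time_s: 0.9
tcp_pos: [0.2527, 0.3692, 0.2838]
ee_rot: [[0.974, -0.226, 0.001], [-0.226, -0.974, 0.003], [0.0, -0.004, -1.0]]
wrist_force: [0.8, 1.0, -0.1]
gripper_width: 0.998
```

Call:
drive_tool([
  [0.48, 0.05, 0, 0],
  [0.96, 0.11, 0.08, 0],
])

```text
time_s: 1.15
tcp_pos: [0.3629, 0.3298, 0.2736]
ee_rot: [[0.974, -0.228, 0.001], [-0.228, -0.974, 0.002], [0.001, -0.002, -1.0]]
wrist_force: [-0.6, 1.4, 0.2]
gripper_width: 1.001
```

Call:
drive_tool([
  [0.48, 0.05, 0, -0.08],
  [0.96, 0.11, 0.08, -0.16],
  [0.96, 0.11, 0.08, -0.24],
  [0.96, 0.11, 0.08, -0.24],
  [0.96, 0.11, 0.08, -0.24],
])

```text
time_s: 1.78
tcp_pos: [0.4698, 0.2913, 0.2635]
ee_rot: [[0.969, 0.245, -0.0], [0.245, -0.969, 0.0], [-0.0, -0.0, -1.0]]
wrist_force: [0.3, 0.5, -0.3]
gripper_width: 1.002
```

Run:
```python
from h import *
c=snap('wrist','w1'); print(np.round(telemetry.sense()['tcp_pos'],4))
for p in [(.4714,.2906,.064)]: print(proj(c,p))
```

```text
[0.4697 0.2915 0.2637]
(np.float64(256.552856306784), np.float64(187.3701886481021))
```

View pics/w1.png

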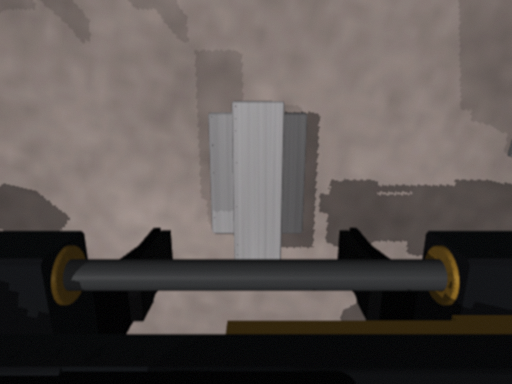

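The wrist view shows the head at columns 233–283 with its far edge at row 101, and the foot at columns 210–306.

Run:
```python
from h import *
c=load('w1');g=cv2.imread('pics/w1.png').astype(int)
for v in (110,130,230,245): print(v,g[v,200:320:1].sum(1)[28:40],g[v,275:292].sum(1))
print('col258',g[94:108,258].sum(1))
for z in (.058,.064,.07): 
    a,b=atz(c,233,101.5,z),atz(c,283.5,101.5,z); print(z,np.round((a+b)/2,4),'w',np.linalg.norm(a-b), np.round(((a+b)/2)[:2]-.075*np.array([.969,.245]),4))
print('foot',np.linalg.norm(atz(c,210,113,.012)-atz(c,306,113,.012)))
```

```text
110 [334 331 321 325 373 422 448 459 458 460 462 470] [450 460 465 458 458 453 452 418 355 305 303 322 333 339 342 347 345]
130 [403 403 410 402 386 405 421 422 435 450 462 466] [451 455 459 461 452 453 442 381 305 269 270 276 276 279 275 277 279]
230 [440 433 438 436 423 405 401 414 420 422 430 442] [436 444 440 440 420 351 270 250 264 262 262 262 259 263 267 266 268]
245 [411 410 409 410 413 400 397 407 409 401 417 435] [435 444 441 437 403 330 266 244 241 247 247 245 248 248 251 251 247]
col258 [409 410 406 406 401 393 363 352 388 431 452 455 450 452]
0.058 [0.5438 0.3075 0.058 ] w 0.04337047138725124 [0.4711 0.2891]
0.064 [0.5437 0.3076 0.064 ] w 0.04249806434361273 [0.471  0.2892]
0.07 [0.5436 0.3076 0.07  ] w 0.041625657299974285 [0.4709 0.2892]
foot 0.09598736956166759
```

Call:
drive_tool([
  [0.08, 0.42, -0.1, 0],
  [0.16, 0.85, -0.22, 0],
])

```text
time_s: 2.08
tcp_pos: [0.5136, 0.1971, 0.2904]
ee_rot: [[0.969, 0.249, 0.0], [0.249, -0.969, 0.0], [0.0, 0.0, -1.0]]
wrist_force: [0.8, 0.1, 0.8]
gripper_width: 0.998
```

Call:
drive_tool([
  [0.08, 0.42, 0, 0],
  [0.16, 0.85, 0, 0],
])

```text
time_s: 2.33
tcp_pos: [0.5579, 0.1024, 0.2907]
ee_rot: [[0.969, 0.247, 0.002], [0.247, -0.969, 0.001], [0.002, -0.0, -1.0]]
wrist_force: [1.3, -0.3, 0.3]
gripper_width: 0.999
```

Call:
drive_tool([
  [0.08, 0.42, 0, 0],
  [0.16, 0.85, 0, 0.05],
  [0.16, 0.85, 0, 0.054],
  [0.16, 0.85, 0, 0.054],
])

```text
time_s: 2.82
tcp_pos: [0.6012, 0.0093, 0.29]
ee_rot: [[0.99, 0.141, 0.0], [0.141, -0.99, 0.0], [0.0, -0.0, -1.0]]
wrist_force: [0.5, -0.3, 0.0]
gripper_width: 0.998
```

Run:
```python
from h import *
c=snap('wrist','w2'); print(np.round(telemetry.sense()['tcp_pos'],4))
cv2.imwrite('pics/w2c.png',cv2.resize(cv2.imread('pics/w2.png')[60:260,150:360],None,fx=3,fy=3,interpolation=cv2.INTER_CUBIC))
```

```text
[0.6011 0.0098 0.2901]
```

View pics/w2c.png

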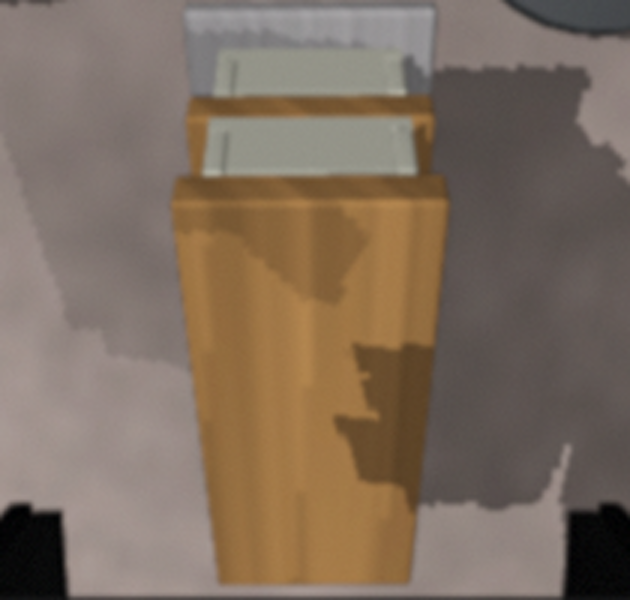

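Wrist crop (3x) shows spacer1's upper-face corners at (174,203), (447,203), (218,584), (410,584), symmetric between the fingers. Solving the pose from its known size.

Run:
```python
from h import *
c=load('w2');t=load('top0');s=load('side0')
uv=np.array([(174,203),(447,203),(218,584),(410,584)],float);uv=(uv+.5)/3-.5+[150,60]
K=np.array([[c['fx'],0,c['cx']],[0,c['fy'],c['cy']],[0,0,1]])
obj=np.array([[.07,.03,0],[.07,-.03,0],[-.07,.03,0],[-.07,-.03,0]])
n,rv,tv,e=cv2.solvePnPGeneric(obj,uv,K,None,flags=cv2.SOLVEPNP_IPPE)
F=np.diag([1,-1,-1.])
for r_,t_ in zip(rv,tv):
    R=c['attitude']@F@cv2.Rodrigues(r_)[0];p=c['eye']+c['attitude']@F@t_.ravel()
    print('centre',np.round(p,4),'x',np.round(R[:,0],3),'yaw',np.degrees(np.arctan2(R[1,0],R[0,0])),'pitch',np.degrees(np.arcsin(R[2,0])))
print(e.ravel())
S=lambda u,v:(s,160+(u+.5)/5.5-.5,140+(v+.5)/5.5-.5); T=lambda u,v:(t,140+(u+.5)/4.6-.5,150+(v+.5)/4.6-.5)
W=lambda k:(c,*uv[k])
for k,(a,b) in enumerate((((598,150),(497,106)),((650,215),(595,98)),((373,322),(525,326)),((410,388),(621,318)))):
    print(*tri([S(*a),T(*b),W(k)]))
```

```text
centre [0.5984 0.0103 0.1258] x [0.861 0.128 0.492] yaw 8.433056615426553 pitch 29.478166968573216
centre [0.6217 0.0137 0.1422] x [ 0.474  0.076 -0.877] yaw 9.091521890917672 pitch -61.30841608840043
[ 0.2721692  11.36195948]
[0.65697872 0.04724369 0.16226263] [2.3 4.6 2.6]
[ 0.6652136  -0.00989465  0.15897611] [0.6 2.6 2.4]
[0.53642889 0.03044528 0.09248002] [1.  1.7 2.1]
[ 0.54371318 -0.02793486  0.09299925] [0.4 0.8 0.7]
```

Call:
drive_tool([
  [0.01, 0, 0.4, 0],
  [0.01, 0, 0.75, 0],
  [0.01, 0, 0.95, 0],
  [0.01, 0, 0.95, 0],
  [0.01, 0, 0.95, 0],
])

```text
time_s: 3.5
tcp_pos: [0.6034, 0.01, 0.1774]
ee_rot: [[0.99, 0.143, 0.003], [0.143, -0.99, 0.0], [0.003, 0.0, -1.0]]
wrist_force: [-0.6, -0.7, 0.3]
gripper_width: 0.997
```

Call:
drive_tool([
  [0, 0, 0, 0],
  [0, 0, 0, 0],
  [0, 0, 0, 0],
  [0, 0, 0, 0],
  [0, 0, 0, 0],
], fingers=40)

```text
time_s: 4.12
tcp_pos: [0.6028, 0.0089, 0.1762]
ee_rot: [[0.99, 0.141, 0.0], [0.141, -0.99, 0.0], [0.0, 0.0, -1.0]]
wrist_force: [0.9, 0.5, 2.6]
gripper_width: 0.685
```

Call:
drive_tool([
  [0, 0, -0.1, 0],
  [0, 0, -0.3, 0],
  [0, 0, -0.6, 0],
  [0, 0, -0.9, 0],
  [0, 0, -0.9, 0],
])

```text
time_s: 4.75
tcp_pos: [0.604, 0.009, 0.2879]
ee_rot: [[0.99, 0.141, 0.008], [0.141, -0.99, 0.001], [0.008, -0.0, -1.0]]
wrist_force: [0.1, 0.5, -1.8]
gripper_width: 0.683
```

Call:
drive_tool([
  [-0.05, -0.2, 0, 0],
  [-0.15, -0.5, 0, 0],
  [-0.275, -0.82, 0, 0],
])

```text
time_s: 5.12
tcp_pos: [0.5552, 0.1022, 0.2825]
ee_rot: [[0.99, 0.139, -0.002], [0.139, -0.99, -0.001], [-0.002, 0.0, -1.0]]
wrist_force: [0.0, 0.3, -0.4]
gripper_width: 0.69
```

Call:
drive_tool([
  [-0.1, -0.27, 0, 0],
  [-0.19, -0.55, 0, 0],
  [-0.275, -0.82, 0, 0],
])

```text
time_s: 5.5
tcp_pos: [0.5085, 0.1952, 0.2828]
ee_rot: [[0.99, 0.141, -0.002], [0.141, -0.99, -0.001], [-0.002, 0.001, -1.0]]
wrist_force: [0.7, -0.1, -1.1]
gripper_width: 0.679
```

Call:
drive_tool([
  [-0.1, -0.27, 0, 0],
  [-0.19, -0.55, 0, -0.03],
  [-0.25, -0.75, 0, -0.052],
  [-0.275, -0.82, 0, -0.052],
  [-0.275, -0.82, 0, -0.052],
  [-0.275, -0.82, 0, -0.052],
])

```text
time_s: 6.25
tcp_pos: [0.4633, 0.2865, 0.2836]
ee_rot: [[0.97, 0.242, -0.001], [0.242, -0.97, -0.001], [-0.001, 0.0, -1.0]]
wrist_force: [-0.3, -0.2, -0.7]
gripper_width: 0.683
```

Run:
```python
from h import *
c=snap('wrist','w3');s=snap('side','side1'); q=telemetry.sense();print({k:np.round(q[k],4).tolist() for k in('tcp_pos','ee_rot','wrist_force','gripper_width')})
a=cv2.imread('pics/w3.png')[60:360,150:360];b=cv2.resize(cv2.imread('pics/side1.png')[60:210,130:290],None,fx=3,fy=3,interpolation=cv2.INTER_CUBIC)
a=cv2.resize(a,None,fx=1.5,fy=1.5,interpolation=cv2.INTER_CUBIC)
print(a.shape,b.shape);cv2.imwrite('pics/v3.png',np.hstack([a,b]))
```

```text
{'tcp_pos': [0.4635, 0.2865, 0.2837], 'ee_rot': [[0.9704, 0.2414, -0.0003], [0.2414, -0.9704, -0.0003], [-0.0003, 0.0002, -1.0]], 'wrist_force': [-0.2324, 0.0542, -0.6096], 'gripper_width': 0.6856}
(450, 315, 3) (450, 480, 3)
```

View pics/v3.png

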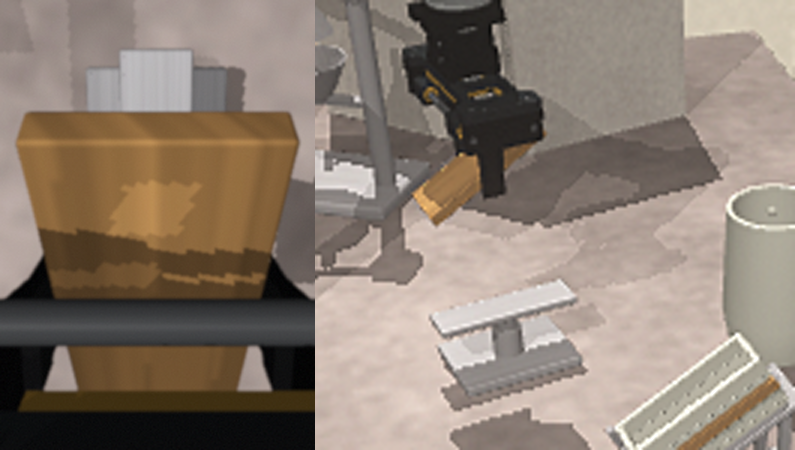

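The board is held tilted, with its low end over the head's near end. Descending to just above the expected contact.

Call:
drive_tool([
  [0, 0, 0.3, 0],
  [0, 0, 0.6, 0],
  [0, 0, 0.85, 0],
  [0, 0, 0.95, 0],
  [0, 0, 0.95, 0],
])

```text
time_s: 6.98
tcp_pos: [0.4634, 0.287, 0.1696]
ee_rot: [[0.97, 0.242, -0.0], [0.242, -0.97, -0.001], [-0.001, 0.001, -1.0]]
wrist_force: [-0.3, 0.6, -0.5]
gripper_width: 0.684
```

Call:
drive_tool([
  [0, 0, 0.02, 0],
  [0, 0, 0.04, 0],
  [0, 0, 0.06, 0],
  [0, 0, 0.06, 0],
])

```text
time_s: 7.48
tcp_pos: [0.4631, 0.2873, 0.1627]
ee_rot: [[0.97, 0.243, -0.0], [0.243, -0.97, -0.0], [-0.0, 0.0, -1.0]]
wrist_force: [-0.5, 0.2, -1.0]
gripper_width: 0.688
```

Call:
drive_tool([
  [0, 0, 0.02, 0],
  [0, 0, 0.04, 0],
  [0, 0, 0.04, 0],
])

```text
time_s: 7.85
tcp_pos: [0.4636, 0.2875, 0.1584]
ee_rot: [[0.97, 0.243, 0.001], [0.243, -0.97, 0.0], [0.001, -0.0, -1.0]]
wrist_force: [0.8, -0.5, 3.2]
gripper_width: 0.685
```

Call:
drive_tool([
  [0.005, 0, 0.01, 0],
  [0.012, 0, 0.02, 0],
  [0.02, 0, 0.035, 0],
  [0.02, 0, 0.035, 0],
])

```text
time_s: 8.35
tcp_pos: [0.4661, 0.2882, 0.1538]
ee_rot: [[0.97, 0.243, 0.001], [0.243, -0.97, 0.001], [0.001, -0.0, -1.0]]
wrist_force: [2.0, -0.4, 4.7]
gripper_width: 0.687
```

Call:
drive_tool([
  [0.01, 0, 0.02, 0],
  [0.02, 0, 0.04, 0],
  [0.03, 0, 0.06, 0],
  [0.038, 0, 0.08, 0],
  [0.045, 0, 0.1, 0],
  [0.045, 0, 0.1, 0],
])

```text
time_s: 9.1
tcp_pos: [0.4705, 0.2891, 0.1412]
ee_rot: [[0.97, 0.242, -0.001], [0.242, -0.97, -0.0], [-0.001, 0.0, -1.0]]
wrist_force: [2.2, 0.7, 2.7]
gripper_width: 0.682
```

Call:
drive_tool([
  [0.006, 0, 0.02, 0],
  [0.012, 0, 0.04, 0],
  [0.018, 0, 0.06, 0],
  [0.022, 0, 0.08, 0],
  [0.025, 0, 0.095, 0],
  [0.025, 0, 0.095, 0],
])

```text
time_s: 9.85
tcp_pos: [0.4733, 0.2897, 0.1298]
ee_rot: [[0.97, 0.243, -0.001], [0.243, -0.97, -0.001], [-0.001, 0.0, -1.0]]
wrist_force: [0.3, 0.6, 2.4]
gripper_width: 0.684
```

Run:
```python
from h import *
s=snap('side','side2'); c=snap('wrist','w4'); q=telemetry.sense();print(np.round(q['wrist_force'],2))
cv2.imwrite('pics/side2c.png',cv2.resize(cv2.imread('pics/side2.png')[120:200,150:240],None,fx=7,fy=7,interpolation=cv2.INTER_CUBIC))
```

```text
[0.13 1.13 1.88]
```

View pics/side2c.png

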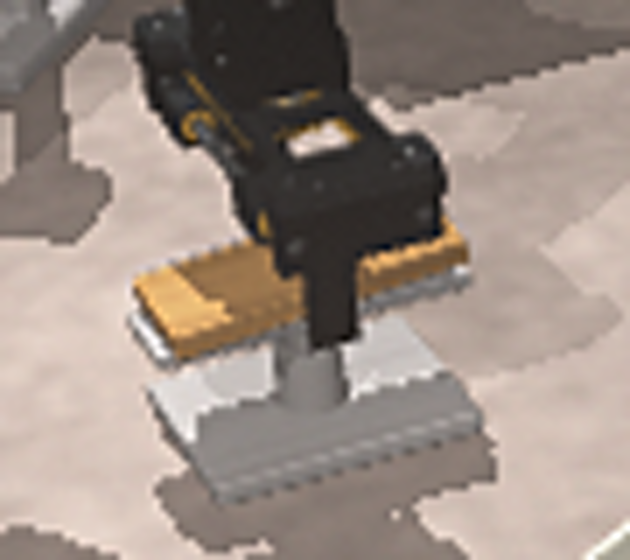

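The board is nearly level and sitting on the head, with its near edge slightly inset. Lowering the last millimetres.

Call:
drive_tool([
  [0.002, 0, 0.01, 0],
  [0.004, 0, 0.02, 0],
  [0.004, 0, 0.025, 0],
  [0.004, 0, 0.025, 0],
])

```text
time_s: 10.45
tcp_pos: [0.4737, 0.2897, 0.127]
ee_rot: [[0.97, 0.243, -0.001], [0.243, -0.97, -0.001], [-0.001, 0.001, -1.0]]
wrist_force: [-1.5, 1.1, 1.6]
gripper_width: 0.686
```

Call:
drive_tool([
  [0, 0, 0.008, 0],
  [0, 0, 0.016, 0],
  [0, 0, 0.016, 0],
])

```text
time_s: 10.82
tcp_pos: [0.474, 0.2898, 0.1252]
ee_rot: [[0.97, 0.243, -0.0], [0.243, -0.97, -0.0], [-0.001, 0.0, -1.0]]
wrist_force: [-1.7, -0.6, 1.7]
gripper_width: 0.682
```

Call:
drive_tool([
  [0, 0, 0.008, 0],
  [0, 0, 0.008, 0],
])

```text
time_s: 11.08
tcp_pos: [0.4741, 0.2899, 0.1244]
ee_rot: [[0.97, 0.243, -0.0], [0.243, -0.97, -0.0], [-0.0, 0.0, -1.0]]
wrist_force: [-0.7, -0.6, 3.3]
gripper_width: 0.686
```

Call:
drive_tool([
  [0, 0, 0.008, 0],
  [0, 0, 0.008, 0],
])

```text
time_s: 11.32
tcp_pos: [0.4741, 0.2899, 0.1243]
ee_rot: [[0.97, 0.243, 0.0], [0.243, -0.97, -0.0], [0.0, 0.0, -1.0]]
wrist_force: [-3.8, -2.4, 8.4]
gripper_width: 0.682
```

Call:
drive_tool([
  [0, 0, 0.006, 0],
  [0, 0, 0.006, 0],
])

```text
time_s: 11.58
tcp_pos: [0.4741, 0.2899, 0.1243]
ee_rot: [[0.97, 0.243, 0.0], [0.243, -0.97, -0.0], [0.0, 0.0, -1.0]]
wrist_force: [-4.3, -2.1, 12.2]
gripper_width: 0.686
```

The board is flat: the force rose to 12 N with no further travel. Checking the overhang numerically from the wrist image before releasing.

Run:
```python
from h import *
c=snap('wrist','w5');g=cv2.imread('pics/w5.png').astype(int)
ex=np.array([.9703,.242,0]);hc=np.array([.471,.289,0])
for d in (.065,.070,.075): print('pred head-far @',d,np.round(proj(c,hc+ex*d+[0,0,.067]),1),'board top',np.round(proj(c,hc+ex*d+[0,0,.079]),1))
for u in (225,258,290): print(u,[(v,*g[v,u]) for v in range(70,122,2)])
```

```text
pred head-far @ 0.065 [256.7 129.3] board top [256.9 131.2]
pred head-far @ 0.07 [256.7 117.6] board top [256.9 118.5]
pred head-far @ 0.075 [256.8 105.8] board top [257.  105.7]
225 [(70, np.int64(123), np.int64(128), np.int64(142)), (72, np.int64(122), np.int64(126), np.int64(139)), (74, np.int64(123), np.int64(128), np.int64(140)), (76, np.int64(124), np.int64(129), np.int64(142)), (78, np.int64(123), np.int64(129), np.int64(140)), (80, np.int64(126), np.int64(130), np.int64(143)), (82, np.int64(125), np.int64(130), np.int64(143)), (84, np.int64(127), np.int64(132), np.int64(144)), (86, np.int64(127), np.int64(132), np.int64(144)), (88, np.int64(128), np.int64(134), np.int64(146)), (90, np.int64(127), np.int64(133), np.int64(146)), (92, np.int64(127), np.int64(133), np.int64(145)), (94, np.int64(128), np.int64(134), np.int64(148)), (96, np.int64(128), np.int64(134), np.int64(148)), (98, np.int64(128), np.int64(133), np.int64(146)), (100, np.int64(127), np.int64(131), np.int64(143)), (102, np.int64(126), np.int64(131), np.int64(143)), (104, np.int64(121), np.int64(122), np.int64(13
[... 2389 characters left out ...]
 np.int64(155), np.int64(170)), (96, np.int64(150), np.int64(155), np.int64(169)), (98, np.int64(148), np.int64(153), np.int64(167)), (100, np.int64(148), np.int64(153), np.int64(166)), (102, np.int64(147), np.int64(151), np.int64(165)), (104, np.int64(131), np.int64(134), np.int64(144)), (106, np.int64(142), np.int64(140), np.int64(143)), (108, np.int64(161), np.int64(159), np.int64(162)), (110, np.int64(139), np.int64(141), np.int64(147)), (112, np.int64(69), np.int64(107), np.int64(142)), (114, np.int64(72), np.int64(121), np.int64(165)), (116, np.int64(75), np.int64(126), np.int64(170)), (118, np.int64(75), np.int64(127), np.int64(171)), (120, np.int64(76), np.int64(129), np.int64(172))]
```

Call:
drive_tool([
  [0, 0, -0.012, 0],
  [0, 0, -0.012, 0],
])

```text
time_s: 11.88
tcp_pos: [0.4742, 0.29, 0.1244]
ee_rot: [[0.97, 0.243, 0.0], [0.243, -0.97, 0.0], [0.0, 0.0, -1.0]]
wrist_force: [-2.8, -1.2, 4.7]
gripper_width: 0.684
```

Call:
drive_tool([
  [0, 0, 0, 0],
  [0, 0, 0, 0],
  [0, 0, 0, 0],
], fingers=82)

```text
time_s: 12.25
tcp_pos: [0.4742, 0.2901, 0.1238]
ee_rot: [[0.97, 0.243, 0.0], [0.243, -0.97, 0.0], [0.0, -0.0, -1.0]]
wrist_force: [-0.4, -0.0, 0.7]
gripper_width: 0.905
```

Call:
drive_tool([
  [0, 0, -0.2, 0],
  [0, 0, -0.6, 0],
  [0, 0, -1, 0],
  [0, 0, -1, 0],
])

```text
time_s: 12.75
tcp_pos: [0.4757, 0.2915, 0.2486]
ee_rot: [[0.97, 0.243, 0.008], [0.243, -0.97, 0.007], [0.009, -0.005, -1.0]]
wrist_force: [-0.5, 0.2, -0.6]
gripper_width: 0.945
```

Call:
drive_tool([
  [0.09, 0.42, -0.1, 0],
  [0.18, 0.845, -0.1, 0],
], fingers=80)

```text
time_s: 13.0
tcp_pos: [0.52, 0.1965, 0.2561]
ee_rot: [[0.97, 0.245, 0.001], [0.245, -0.97, 0.001], [0.001, -0.0, -1.0]]
wrist_force: [0.4, 0.1, -0.4]
gripper_width: 0.924
```

Call:
drive_tool([
  [0.09, 0.42, 0, 0],
  [0.18, 0.845, 0, 0],
])

```text
time_s: 13.25
tcp_pos: [0.5654, 0.1023, 0.2549]
ee_rot: [[0.97, 0.243, -0.002], [0.243, -0.97, -0.0], [-0.002, -0.0, -1.0]]
wrist_force: [1.3, 0.2, 0.0]
gripper_width: 0.919
```

Call:
drive_tool([
  [0.09, 0.42, 0, 0.03],
  [0.18, 0.845, 0, 0.052],
  [0.18, 0.845, 0, 0.052],
  [0.18, 0.845, 0, 0.052],
])

```text
time_s: 13.75
tcp_pos: [0.6103, 0.0106, 0.2549]
ee_rot: [[0.99, 0.14, -0.002], [0.14, -0.99, -0.0], [-0.002, -0.0, -1.0]]
wrist_force: [-0.5, 1.0, -0.2]
gripper_width: 0.922
```

Run:
```python
from h import *
c=snap('wrist','w6');s=snap('side','side3');q=telemetry.sense();print(np.round(q['tcp_pos'],4),np.round(np.degrees(np.arctan2(q['ee_rot'][1][0],q['ee_rot'][0][0])),2))
a=cv2.resize(cv2.imread('pics/w6.png')[60:260,165:345],None,fx=2,fy=2,interpolation=cv2.INTER_CUBIC)
b=cv2.resize(cv2.imread('pics/side3.png')[140:240,150:300],None,fx=2.9,fy=2.9,interpolation=cv2.INTER_CUBIC);b=cv2.copyMakeBorder(b,0,400-b.shape[0],0,0,0)
cv2.imwrite('pics/v6.png',np.hstack([a,b]));print(a.shape,b.shape)
```

```text
[0.6103 0.0116 0.2556] 8.17
(400, 360, 3) (400, 435, 3)
```

View pics/v6.png

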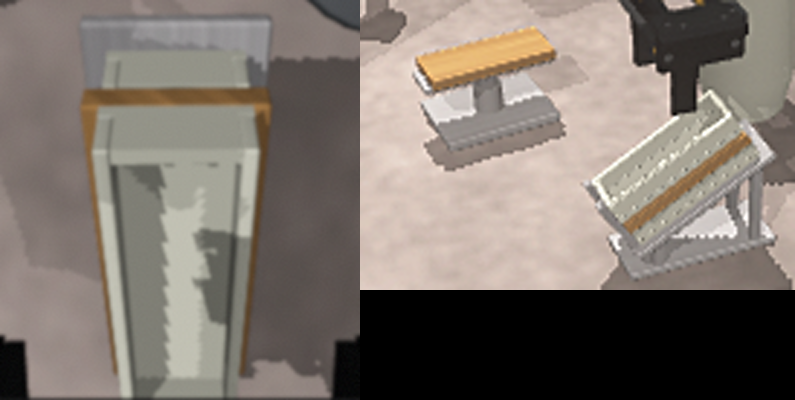

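View 9: spacer1 lies flat and lengthwise on the head; dish1 is exposed, with its far rim edge at crop (95–260,150). Checking the stack model against this view.

Run:
```python
from h import *
c=load('w6');D=np.array([.635,.0142,.068]);ex=np.array([.99,.142,0]);ey=np.array([-.142,.99,0]);z=np.array([0,0,1.])
sx=.866*ex+.5*z;n=-.5*ex+.866*z
f=lambda x,y,h:np.round(proj(c,D+x*sx+y*ey+h*n),1)
print('dish1 rim far',f(.07,.024,.06),f(.07,-.024,.06),'obs (212.5,135)(295,135)')
print('sp2 far top',f(.07,.03,.036),f(.07,-.03,.036),'obs (206,112)(300,112)')
```

```text
dish1 rim far [213.5 135.1] [297.9 135. ] obs (212.5,135)(295,135)
sp2 far top [207.1 112.7] [304.  112.5] obs (206,112)(300,112)
```

Call:
drive_tool([
  [0.007, 0, 0.3, 0],
  [0.007, 0, 0.55, 0],
  [0.007, 0, 0.67, 0],
  [0.007, 0, 0.68, 0],
  [0.007, 0, 0.68, 0],
])

```text
time_s: 14.48
tcp_pos: [0.6123, 0.0112, 0.1758]
ee_rot: [[0.99, 0.142, 0.002], [0.142, -0.99, 0.0], [0.002, 0.0, -1.0]]
wrist_force: [-0.4, 0.4, 1.2]
gripper_width: 0.918
```

Call:
drive_tool([
  [0, 0, 0, 0],
  [0, 0, 0, 0],
  [0, 0, 0, 0],
  [0, 0, 0, 0],
  [0, 0, 0, 0],
  [0, 0, 0, 0],
], fingers=30)

```text
time_s: 15.22
tcp_pos: [0.6116, 0.0107, 0.1746]
ee_rot: [[0.99, 0.141, -0.0], [0.141, -0.99, -0.0], [-0.0, 0.0, -1.0]]
wrist_force: [-1.3, -0.4, 0.6]
gripper_width: 0.547
```

Call:
drive_tool([
  [0, 0, -0.1, 0],
  [0, 0, -0.3, 0],
  [0, 0, -0.6, 0],
  [0, 0, -0.9, 0],
  [0, 0, -0.9, 0],
])

```text
time_s: 15.85
tcp_pos: [0.613, 0.0109, 0.2865]
ee_rot: [[0.99, 0.141, 0.008], [0.141, -0.99, 0.001], [0.008, -0.0, -1.0]]
wrist_force: [0.3, 0.2, -3.2]
gripper_width: 0.55
```

Call:
drive_tool([
  [-0.1, 0.2, 0, 0],
  [-0.28, 0.5, 0, 0],
  [-0.56, 0.97, 0, 0],
])

```text
time_s: 16.23
tcp_pos: [0.5619, -0.1112, 0.2809]
ee_rot: [[0.99, 0.143, -0.003], [0.143, -0.99, 0.0], [-0.002, -0.001, -1.0]]
wrist_force: [0.3, -0.8, -2.4]
gripper_width: 0.548
```

Call:
drive_tool([
  [-0.2, 0.33, 0, 0],
  [-0.38, 0.66, 0, 0],
  [-0.56, 0.97, 0, 0],
])

```text
time_s: 16.6
tcp_pos: [0.5111, -0.2368, 0.2811]
ee_rot: [[0.99, 0.14, -0.002], [0.14, -0.99, 0.001], [-0.002, -0.001, -1.0]]
wrist_force: [0.6, -0.7, -2.4]
gripper_width: 0.551
```

Call:
drive_tool([
  [-0.2, 0.33, 0, 0],
  [-0.38, 0.66, 0, 0.05],
  [-0.5, 0.87, 0, 0.097],
  [-0.56, 0.97, 0, 0.097],
  [-0.56, 0.97, 0, 0.097],
])

```text
time_s: 17.23
tcp_pos: [0.4619, -0.3606, 0.2816]
ee_rot: [[0.999, -0.053, -0.001], [-0.053, -0.999, 0.001], [-0.001, -0.001, -1.0]]
wrist_force: [0.2, 0.4, -1.9]
gripper_width: 0.544
```

Call:
drive_tool([
  [0, 0, 0.3, 0],
  [0, 0, 0.6, 0],
  [0, 0, 0.9, 0],
  [0, 0, 1, 0],
  [0, 0, 1, 0],
])

```text
time_s: 17.85
tcp_pos: [0.4629, -0.3598, 0.1623]
ee_rot: [[0.999, -0.051, -0.001], [-0.051, -0.999, 0.0], [-0.001, -0.0, -1.0]]
wrist_force: [0.5, -0.3, -1.1]
gripper_width: 0.55
```

Call:
drive_tool([
  [0, 0, 0.1, 0],
  [0, 0, 0.2, 0],
  [0, 0, 0.27, 0],
  [0, 0, 0.27, 0],
])

```text
time_s: 18.35
tcp_pos: [0.4619, -0.3603, 0.1292]
ee_rot: [[0.999, -0.053, -0.002], [-0.053, -0.999, 0.001], [-0.002, -0.001, -1.0]]
wrist_force: [0.8, 0.0, -1.8]
gripper_width: 0.547
```

Call:
drive_tool([
  [0, 0, 0.02, 0],
  [0, 0, 0.04, 0],
  [0.005, 0, 0.055, 0],
  [0.005, 0, 0.055, 0],
])

```text
time_s: 18.85
tcp_pos: [0.4631, -0.3605, 0.1241]
ee_rot: [[0.999, -0.052, -0.0], [-0.052, -0.999, -0.0], [-0.0, 0.0, -1.0]]
wrist_force: [-0.6, 1.3, 0.8]
gripper_width: 0.549
```

Call:
drive_tool([
  [0.012, 0, 0.015, 0],
  [0.024, 0, 0.03, 0],
  [0.037, 0, 0.048, 0],
  [0.05, 0, 0.065, 0],
  [0.06, 0, 0.083, 0],
  [0.06, 0, 0.083, 0],
])

```text
time_s: 19.6
tcp_pos: [0.4709, -0.361, 0.1136]
ee_rot: [[0.999, -0.052, 0.001], [-0.052, -0.999, -0.001], [0.001, 0.001, -1.0]]
wrist_force: [2.2, 0.5, 2.8]
gripper_width: 0.547
```

Call:
drive_tool([
  [0.011, 0, 0.02, 0],
  [0.021, 0, 0.04, 0],
  [0.03, 0, 0.06, 0],
  [0.039, 0, 0.08, 0],
  [0.047, 0, 0.1, 0],
  [0.055, 0, 0.12, 0],
  [0.06, 0, 0.14, 0],
  [0.06, 0, 0.14, 0],
])

```text
time_s: 20.6
tcp_pos: [0.4772, -0.3613, 0.0964]
ee_rot: [[0.999, -0.053, -0.001], [-0.053, -0.999, 0.0], [-0.001, -0.0, -1.0]]
wrist_force: [1.6, -0.5, 2.9]
gripper_width: 0.551
```

Call:
drive_tool([
  [0.004, 0, 0.012, 0],
  [0.008, 0, 0.024, 0],
  [0.01, 0, 0.036, 0],
  [0.01, 0, 0.036, 0],
])

```text
time_s: 21.1
tcp_pos: [0.4783, -0.3613, 0.0922]
ee_rot: [[0.999, -0.053, -0.001], [-0.053, -0.999, 0.0], [-0.001, -0.0, -1.0]]
wrist_force: [2.0, -1.1, 3.0]
gripper_width: 0.54
```

Call:
drive_tool([
  [0, 0, 0.008, 0],
  [0, 0, 0.01, 0],
  [0, 0, 0.01, 0],
])

```text
time_s: 21.48
tcp_pos: [0.4785, -0.3613, 0.0913]
ee_rot: [[0.999, -0.053, -0.0], [-0.053, -0.999, 0.0], [-0.0, -0.0, -1.0]]
wrist_force: [1.3, -0.3, 2.9]
gripper_width: 0.547
```

Call:
drive_tool([
  [0, 0, 0.008, 0],
  [0, 0, 0.008, 0],
])

```text
time_s: 21.72
tcp_pos: [0.4787, -0.3613, 0.0903]
ee_rot: [[0.999, -0.053, 0.0], [-0.053, -0.999, -0.0], [0.0, 0.0, -1.0]]
wrist_force: [2.3, -0.8, 2.9]
gripper_width: 0.549
```

Call:
drive_tool([
  [0, 0, 0.008, 0],
  [0, 0, 0.008, 0],
])

```text
time_s: 21.98
tcp_pos: [0.4789, -0.3613, 0.0893]
ee_rot: [[0.999, -0.053, 0.001], [-0.053, -0.999, -0.0], [0.001, 0.0, -1.0]]
wrist_force: [2.9, -0.5, 2.8]
gripper_width: 0.552
```

Call:
drive_tool([
  [0, 0, 0.008, 0],
  [0, 0, 0.008, 0],
])

```text
time_s: 22.22
tcp_pos: [0.4789, -0.3613, 0.089]
ee_rot: [[0.999, -0.053, 0.001], [-0.053, -0.999, -0.0], [0.001, 0.0, -1.0]]
wrist_force: [2.3, 0.9, 5.6]
gripper_width: 0.549
```

Call:
drive_tool([
  [0, 0, 0.008, 0],
  [0, 0, 0.008, 0],
])

```text
time_s: 22.48
tcp_pos: [0.4789, -0.3613, 0.089]
ee_rot: [[0.999, -0.052, 0.001], [-0.052, -0.999, -0.001], [0.001, 0.001, -1.0]]
wrist_force: [0.6, 2.5, 11.2]
gripper_width: 0.551
```

Call:
drive_tool([
  [0, 0, -0.012, 0],
  [0, 0, -0.012, 0],
])

```text
time_s: 22.72
tcp_pos: [0.4784, -0.3612, 0.089]
ee_rot: [[0.999, -0.053, -0.0], [-0.053, -0.999, 0.0], [-0.0, -0.0, -1.0]]
wrist_force: [2.2, 0.1, 6.2]
gripper_width: 0.547
```

Call:
drive_tool([
  [0, 0, 0, 0],
  [0, 0, 0, 0],
  [0, 0, 0, 0],
], fingers=66)

```text
time_s: 23.1
tcp_pos: [0.4778, -0.361, 0.088]
ee_rot: [[0.999, -0.053, -0.002], [-0.053, -0.999, 0.001], [-0.002, -0.001, -1.0]]
wrist_force: [0.2, -0.1, -0.7]
gripper_width: 0.74
```

Call:
drive_tool([
  [0, 0, -0.2, 0],
  [0, 0, -0.6, 0],
  [0, 0, -1, 0],
])

```text
time_s: 23.48
tcp_pos: [0.478, -0.3611, 0.2094]
ee_rot: [[0.999, -0.053, -0.002], [-0.053, -0.999, 0.001], [-0.002, -0.001, -1.0]]
wrist_force: [0.9, 0.4, -0.2]
gripper_width: 0.757
```

Call:
drive_tool([
  [0.12, -0.4, -0.2, 0],
  [0.25, -0.795, -0.33, 0],
], fingers=82)

```text
time_s: 23.72
tcp_pos: [0.5136, -0.267, 0.2498]
ee_rot: [[0.999, -0.055, 0.002], [-0.055, -0.999, -0.0], [0.002, 0.0, -1.0]]
wrist_force: [1.2, -0.7, -0.1]
gripper_width: 0.892
```

Call:
drive_tool([
  [0.12, -0.4, 0, 0],
  [0.25, -0.795, 0, 0],
])

```text
time_s: 23.98
tcp_pos: [0.5485, -0.1724, 0.2485]
ee_rot: [[0.999, -0.053, -0.0], [-0.053, -0.999, 0.0], [-0.0, -0.0, -1.0]]
wrist_force: [0.2, 0.2, -0.1]
gripper_width: 0.94
```

Call:
drive_tool([
  [0.12, -0.4, 0, 0],
  [0.25, -0.795, 0, 0],
])

```text
time_s: 24.22
tcp_pos: [0.5835, -0.0787, 0.2481]
ee_rot: [[0.999, -0.053, -0.001], [-0.053, -0.999, 0.0], [-0.001, 0.0, -1.0]]
wrist_force: [0.3, 0.2, 0.5]
gripper_width: 0.938
```

Call:
drive_tool([
  [0.12, -0.4, 0, -0.05],
  [0.25, -0.795, 0, -0.098],
  [0.25, -0.795, 0, -0.098],
  [0.25, -0.795, 0, -0.098],
])

```text
time_s: 24.72
tcp_pos: [0.618, 0.0133, 0.2478]
ee_rot: [[0.99, 0.142, -0.002], [0.142, -0.99, -0.0], [-0.002, 0.0, -1.0]]
wrist_force: [-0.5, 0.5, 0.9]
gripper_width: 0.943
```

Run:
```python
from h import *
c=snap('wrist','w7');s=snap('side','side4');q=telemetry.sense();print(np.round(q['tcp_pos'],4),np.round(np.degrees(np.arctan2(q['ee_rot'][1][0],q['ee_rot'][0][0])),2))
D=np.array([.635,.0152,.068]);ex=np.array([.99,.142,0]);ey=np.array([-.142,.99,0]);z=np.array([0,0,1.])
sx=.866*ex+.5*z;n=-.5*ex+.866*z
f=lambda x,y,h:np.round(proj(c,D+x*sx+y*ey+h*n),1)
print('sp2 far top',f(.07,.03,.036),f(.07,-.03,.036))
g=cv2.imread('pics/w7.png');o=cv2.inRange(cv2.cvtColor(g,cv2.COLOR_BGR2HSV),(8,90,50),(25,255,255))
o=(o>0)
for v in range(90,240,15):
    u=np.where(o[v,150:360])[0]+150; print(v,(u.min(),u.max(),len(u)) if len(u) else None)
print('first row',np.where(o[:,255])[0][:3])
a=cv2.resize(g[60:260,165:345],None,fx=2,fy=2);b=cv2.resize(cv2.imread('pics/side4.png')[140:384,130:300],None,fx=2,fy=2)
cv2.imwrite('pics/v7.png',np.hstack([a,b[:400]]))
```

```text
[0.618  0.0124 0.2483] 8.11
sp2 far top [207.1 126.2] [306.3 126.3]
90 None
105 None
120 (np.int64(209), np.int64(303), 95)
135 (np.int64(208), np.int64(304), 97)
150 (np.int64(210), np.int64(302), 93)
165 (np.int64(212), np.int64(300), 89)
180 (np.int64(214), np.int64(298), 85)
195 (np.int64(216), np.int64(296), 81)
210 (np.int64(218), np.int64(294), 77)
225 (np.int64(219), np.int64(292), 74)
first row [118 119 120]
```

View pics/v7.png

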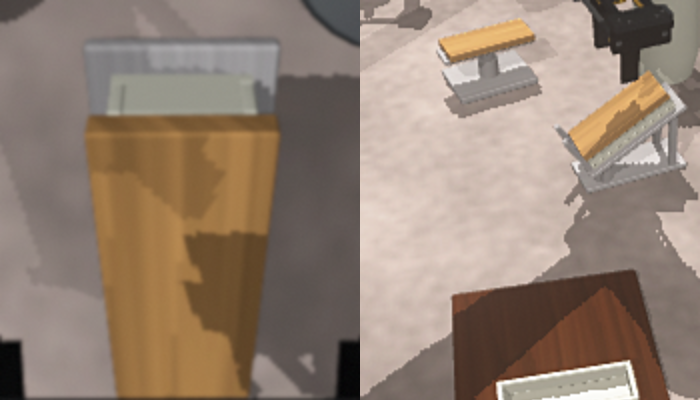

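View 10: spacer2 is where the model says and dish1 sits upright on the board. Grasping spacer2.

Call:
drive_tool([
  [0.018, 0, 0.35, 0],
  [0.018, 0, 0.7, 0],
  [0.018, 0, 0.86, 0],
  [0.018, 0, 0.86, 0],
  [0.018, 0, 0.86, 0],
])

```text
time_s: 25.45
tcp_pos: [0.6213, 0.0131, 0.1465]
ee_rot: [[0.99, 0.142, 0.002], [0.142, -0.99, 0.0], [0.002, 0.0, -1.0]]
wrist_force: [0.3, -0.1, 0.8]
gripper_width: 0.943
```

Call:
drive_tool([
  [0, 0, 0, 0],
  [0, 0, 0, 0],
  [0, 0, 0, 0],
  [0, 0, 0, 0],
  [0, 0, 0, 0],
], fingers=40)

```text
time_s: 26.08
tcp_pos: [0.6208, 0.0138, 0.1458]
ee_rot: [[0.99, 0.143, 0.0], [0.143, -0.99, -0.0], [0.0, 0.0, -1.0]]
wrist_force: [-1.5, 0.9, 2.5]
gripper_width: 0.683
```

Call:
drive_tool([
  [0, 0, -0.1, 0],
  [0, 0, -0.3, 0],
  [0, 0, -0.6, 0],
  [0, 0, -0.95, 0],
  [0, 0, -0.95, 0],
])

```text
time_s: 26.7
tcp_pos: [0.6224, 0.0141, 0.264]
ee_rot: [[0.99, 0.143, 0.009], [0.143, -0.99, 0.002], [0.009, -0.0, -1.0]]
wrist_force: [-0.5, -1.0, -1.6]
gripper_width: 0.685
```

Call:
drive_tool([
  [-0.08, -0.2, 0, 0],
  [-0.2, -0.5, 0, 0],
  [-0.316, -0.816, 0, 0],
])

```text
time_s: 27.08
tcp_pos: [0.5681, 0.1058, 0.2582]
ee_rot: [[0.99, 0.142, -0.002], [0.142, -0.99, -0.0], [-0.002, 0.0, -1.0]]
wrist_force: [0.5, 1.4, -0.8]
gripper_width: 0.687
```

Call:
drive_tool([
  [-0.1, -0.27, 0, 0],
  [-0.2, -0.54, 0, 0],
  [-0.316, -0.816, 0, 0],
])

```text
time_s: 27.45
tcp_pos: [0.5166, 0.1975, 0.2583]
ee_rot: [[0.99, 0.142, -0.002], [0.142, -0.99, -0.001], [-0.002, 0.0, -1.0]]
wrist_force: [0.1, 0.2, -0.8]
gripper_width: 0.685
```

Call:
drive_tool([
  [-0.1, -0.27, 0, 0],
  [-0.2, -0.54, 0, -0.03],
  [-0.28, -0.73, 0, -0.052],
  [-0.316, -0.816, 0, -0.052],
  [-0.316, -0.816, 0, -0.052],
  [-0.316, -0.816, 0, -0.052],
])

```text
time_s: 28.2
tcp_pos: [0.4664, 0.2876, 0.259]
ee_rot: [[0.97, 0.244, -0.0], [0.244, -0.97, -0.0], [-0.001, 0.0, -1.0]]
wrist_force: [0.2, -0.1, -1.9]
gripper_width: 0.681
```

Call:
drive_tool([
  [0, 0, 0.25, 0],
  [0, 0, 0.5, 0],
  [0, 0, 0.66, 0],
  [0, 0, 0.66, 0],
  [0, 0, 0.66, 0],
])

```text
time_s: 28.82
tcp_pos: [0.4669, 0.2882, 0.1809]
ee_rot: [[0.97, 0.244, 0.001], [0.244, -0.97, 0.001], [0.001, -0.001, -1.0]]
wrist_force: [-0.5, 0.1, 0.1]
gripper_width: 0.684
```

Now lower to contact (expected at TCP about 0.170).

Call:
drive_tool([
  [0, 0, 0.02, 0],
  [0, 0, 0.04, 0],
  [0, 0, 0.06, 0],
  [0, 0, 0.06, 0],
])

```text
time_s: 29.32
tcp_pos: [0.466, 0.2882, 0.1727]
ee_rot: [[0.97, 0.245, -0.0], [0.245, -0.97, -0.0], [-0.0, 0.0, -1.0]]
wrist_force: [-0.9, 0.4, 0.1]
gripper_width: 0.684
```

Call:
drive_tool([
  [0, 0, 0.02, 0],
  [0.004, 0, 0.035, 0],
  [0.004, 0, 0.035, 0],
])

```text
time_s: 29.7
tcp_pos: [0.4675, 0.2888, 0.1695]
ee_rot: [[0.969, 0.245, 0.002], [0.245, -0.969, 0.001], [0.002, -0.0, -1.0]]
wrist_force: [2.7, -1.1, 5.0]
gripper_width: 0.685
```

Call:
drive_tool([
  [0.01, 0, 0.02, 0],
  [0.02, 0, 0.04, 0],
  [0.029, 0, 0.06, 0],
  [0.038, 0, 0.08, 0],
  [0.046, 0, 0.1, 0],
  [0.053, 0, 0.12, 0],
  [0.053, 0, 0.12, 0],
])

```text
time_s: 30.58
tcp_pos: [0.4725, 0.2899, 0.1538]
ee_rot: [[0.97, 0.244, -0.001], [0.244, -0.97, -0.0], [-0.001, 0.0, -1.0]]
wrist_force: [1.9, 1.4, 2.3]
gripper_width: 0.687
```

Call:
drive_tool([
  [0.006, 0, 0.02, 0],
  [0.012, 0, 0.04, 0],
  [0.018, 0, 0.06, 0],
  [0.022, 0, 0.08, 0],
  [0.025, 0, 0.1, 0],
  [0.025, 0, 0.1, 0],
])

```text
time_s: 31.32
tcp_pos: [0.4753, 0.2904, 0.1438]
ee_rot: [[0.969, 0.245, -0.0], [0.245, -0.969, -0.001], [-0.001, 0.001, -1.0]]
wrist_force: [-4.0, -0.5, 13.6]
gripper_width: 0.689
```

Contact force rose to 13.6 N earlier than a level board would explain, so I suspect the fingertips are meeting spacer1's sides. Looking before going on.

Run:
```python
from h import *
c=snap('wrist','w8');s=snap('side','side5');q=telemetry.sense();print({k:np.round(q[k],4).tolist() for k in('tcp_pos','wrist_force','moment','gripper_width')})
a=cv2.resize(cv2.imread('pics/w8.png')[70:250,170:340],None,fx=2,fy=2,interpolation=cv2.INTER_CUBIC)
b=cv2.resize(cv2.imread('pics/side5.png')[128:200,158:236],None,fx=5.5,fy=5.5,interpolation=cv2.INTER_CUBIC)
H=max(a.shape[0],b.shape[0]);p=lambda i:cv2.copyMakeBorder(i,0,H-i.shape[0],0,0,0)
cv2.imwrite('pics/v8.png',np.hstack([p(a),p(b)]));print(a.shape,b.shape)
```

```text
{'tcp_pos': [0.4753, 0.2904, 0.1438], 'wrist_force': [-3.4936, -0.3107, 12.8037], 'moment': [-0.2289, 1.0002, 0.0195], 'gripper_width': 0.6869}
(360, 340, 3) (396, 429, 3)
```

View pics/v8.png

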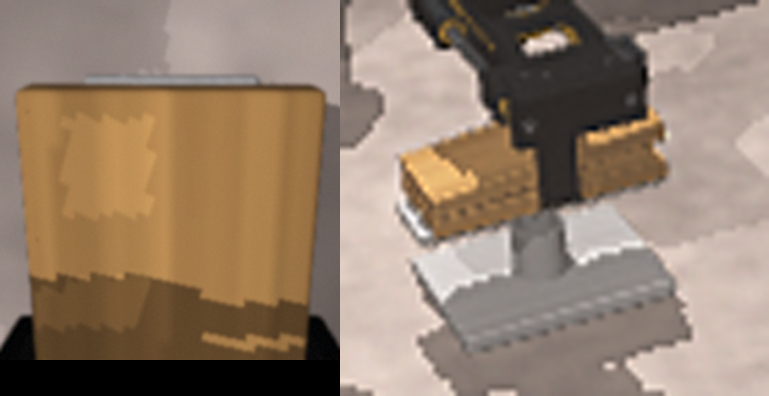

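View 11 (wrist left, side right): spacer1 is in place, spacer2's near end is on it and its far end is still slightly raised, with the fingers straddling both boards. Continuing in small steps.

Call:
drive_tool([
  [-0.002, 0, 0.006, 0],
  [-0.002, 0, 0.006, 0],
])

```text
time_s: 31.68
tcp_pos: [0.4752, 0.2904, 0.1438]
ee_rot: [[0.969, 0.246, 0.0], [0.246, -0.969, -0.001], [0.0, 0.001, -1.0]]
wrist_force: [-3.5, -1.9, 16.0]
gripper_width: 0.685
```

Run:
```python
from h import *
print(r.nose_length, [a for a in dir(r) if not a.startswith('_')])
for n in ('w3','w4','w5','w8'):
    g=cv2.imread(f'pics/{n}.png');o=cv2.inRange(cv2.cvtColor(g,cv2.COLOR_BGR2HSV),(8,90,40),(25,255,255))>0
    print(n); 
    for v in range(104,230,6):
        u=np.where(o[v,120:400])[0]+120
        if len(u)>30: print(v,u.min(),u.max(),u.max()-u.min()+1,end=' | ')
    print()
```

```text
0.0697 ['PlanningError', 'nose_length']
w3
140 165 344 180 | 146 163 345 183 | 152 162 347 186 | 158 162 347 186 | 164 163 346 184 | 170 165 344 180 | 176 166 343 178 | 182 168 342 175 | 188 169 340 172 | 194 171 339 169 | 200 172 337 166 | 206 174 336 163 | 212 175 334 160 | 218 177 333 157 | 224 179 331 153 | 
w4
116 178 331 154 | 122 179 331 153 | 128 179 331 153 | 134 180 330 151 | 140 180 330 151 | 146 181 329 149 | 152 181 329 149 | 158 182 328 147 | 164 182 328 147 | 170 182 327 146 | 176 183 327 145 | 182 183 326 144 | 188 184 326 143 | 194 184 326 143 | 200 185 325 141 | 206 185 325 141 | 212 186 324 139 | 218 186 324 139 | 224 187 323 137 | 
w5
116 181 328 148 | 122 181 329 149 | 128 182 328 147 | 134 182 328 147 | 140 183 327 145 | 146 183 327 145 | 152 183 327 145 | 158 184 326 143 | 164 184 326 143 | 170 184 325 142 | 176 185 325 141 | 182 185 325 141 | 188 185 324 140 | 194 186 324 139 | 200 186 324 139 | 206 186 323 138 | 212 187 323 137 | 218 187 323 137 | 224 188 322 135 | 
w8
116 178 331 154 | 122 178 332 155 | 128 178 331 154 | 134 179 331 153 | 140 179 330 152 | 146 180 330 151 | 152 180 329 150 | 158 181 329 149 | 164 181 328 148 | 170 182 328 147 | 176 182 327 146 | 182 183 327 145 | 188 183 326 144 | 194 184 326 143 | 200 184 325 142 | 206 185 325 141 | 212 186 324 139 | 218 186 324 139 | 224 187 323 137 |
```

Call:
drive_tool([
  [-0.002, 0, 0.008, 0],
  [-0.002, 0, 0.008, 0],
  [-0.002, 0, 0.008, 0],
])

```text
time_s: 32.05
tcp_pos: [0.4753, 0.2904, 0.1432]
ee_rot: [[0.969, 0.246, 0.001], [0.246, -0.969, -0.0], [0.001, 0.001, -1.0]]
wrist_force: [-3.4, -1.7, 19.2]
gripper_width: 0.685
```

Call:
drive_tool([
  [-0.001, 0, 0.008, 0],
  [-0.001, 0, 0.008, 0],
  [-0.001, 0, 0.008, 0],
])

```text
time_s: 32.42
tcp_pos: [0.4754, 0.2905, 0.1425]
ee_rot: [[0.969, 0.246, 0.002], [0.246, -0.969, -0.0], [0.001, 0.001, -1.0]]
wrist_force: [-2.4, -2.0, 18.8]
gripper_width: 0.684
```

It's sliding at a steady ~19 N, which is the fingertips rubbing spacer1's sides. Continuing slowly.

Call:
drive_tool([
  [0, 0, 0.006, 0],
  [0, 0, 0.012, 0],
  [0, 0, 0.016, 0],
  [0, 0, 0.016, 0],
])

```text
time_s: 32.92
tcp_pos: [0.4757, 0.2905, 0.1411]
ee_rot: [[0.969, 0.246, 0.002], [0.246, -0.969, 0.0], [0.002, 0.0, -1.0]]
wrist_force: [-3.2, -1.7, 20.9]
gripper_width: 0.687
```

Call:
drive_tool([
  [-0.002, 0, 0.004, 0],
  [-0.004, 0, 0.008, 0],
  [-0.004, 0, 0.012, 0],
  [-0.004, 0, 0.016, 0],
  [-0.004, 0, 0.016, 0],
])

```text
time_s: 33.55
tcp_pos: [0.4758, 0.2905, 0.1397]
ee_rot: [[0.969, 0.247, 0.004], [0.247, -0.969, 0.001], [0.004, 0.0, -1.0]]
wrist_force: [-3.6, -3.7, 22.8]
gripper_width: 0.682
```

Call:
drive_tool([
  [0, 0, 0.004, 0],
  [0, 0, 0.008, 0],
  [0, 0, 0.008, 0],
  [0, 0, 0.008, 0],
])

```text
time_s: 34.05
tcp_pos: [0.4759, 0.2906, 0.139]
ee_rot: [[0.969, 0.247, 0.004], [0.247, -0.969, 0.001], [0.004, 0.0, -1.0]]
wrist_force: [-2.4, -2.6, 24.2]
gripper_width: 0.691
```

Call:
drive_tool([
  [-0.002, 0, 0.004, 0],
  [-0.002, 0, 0.008, 0],
  [-0.002, 0, 0.008, 0],
  [-0.002, 0, 0.008, 0],
])

```text
time_s: 34.55
tcp_pos: [0.4759, 0.2906, 0.1382]
ee_rot: [[0.969, 0.247, 0.005], [0.247, -0.969, 0.001], [0.005, 0.0, -1.0]]
wrist_force: [-2.1, -3.6, 23.1]
gripper_width: 0.684
```

Run:
```python
from h import *
q=telemetry.sense();print(np.round(q['moment'],2),np.round(q['tcp_pos'],4),np.round(q['wrist_force'],1))
for n in ('w9',):
    snap('wrist',n);g=cv2.imread(f'pics/{n}.png');o=cv2.inRange(cv2.cvtColor(g,cv2.COLOR_BGR2HSV),(8,90,40),(25,255,255))>0
    for v in range(104,230,6):
        u=np.where(o[v,120:400])[0]+120
        if len(u)>30: print(v,u.min(),u.max(),u.max()-u.min()+1,end=' | ')
```

```text
[-1.25  0.54 -0.06] [0.4759 0.2906 0.1382] [-2.1 -3.6 23.1]
116 181 329 149 | 122 181 328 148 | 128 182 328 147 | 134 182 328 147 | 140 183 328 146 | 146 183 327 145 | 152 183 327 145 | 158 184 326 143 | 164 184 326 143 | 170 184 326 143 | 176 185 325 141 | 182 185 325 141 | 188 185 325 141 | 194 186 324 139 | 200 186 324 139 | 206 186 324 139 | 212 187 323 137 | 218 188 323 136 | 224 188 322 135 |
```

The wrist image now matches the flat case of spacer1 row for row (148–149 px at the far end). I'll relieve the force, then open.

Call:
drive_tool([
  [0, 0, -0.015, 0],
  [0, 0, -0.028, 0],
  [0, 0, -0.028, 0],
])

```text
time_s: 34.98
tcp_pos: [0.4753, 0.2906, 0.1383]
ee_rot: [[0.969, 0.246, 0.002], [0.246, -0.969, 0.001], [0.002, -0.0, -1.0]]
wrist_force: [2.8, -0.4, 8.8]
gripper_width: 0.691
```

Call:
drive_tool([
  [0, 0, 0, 0],
  [0, 0, 0, 0],
  [0, 0, 0, 0],
], fingers=76)

```text
time_s: 35.35
tcp_pos: [0.4737, 0.2898, 0.1363]
ee_rot: [[0.97, 0.245, -0.002], [0.244, -0.97, -0.002], [-0.002, 0.001, -1.0]]
wrist_force: [-0.6, -0.3, 0.4]
gripper_width: 0.857
```

Call:
drive_tool([
  [0, 0, -0.2, 0],
  [0, 0, -0.6, 0],
  [0, 0, -1, 0],
  [0, 0, -1, 0],
])

```text
time_s: 35.85
tcp_pos: [0.4756, 0.2916, 0.2613]
ee_rot: [[0.969, 0.245, 0.006], [0.245, -0.969, 0.006], [0.008, -0.004, -1.0]]
wrist_force: [-0.1, -0.1, -0.4]
gripper_width: 0.876
```

Run:
```python
from h import *
q=telemetry.sense();c=snap('wrist','w10');s=snap('side','side6');snap('top','top6');print(np.round(q['tcp_pos'],4))
a=cv2.resize(cv2.imread('pics/w10.png')[60:270,165:345],None,fx=2.2,fy=2.2,interpolation=cv2.INTER_CUBIC)
b=cv2.resize(cv2.imread('pics/side6.png')[128:200,158:236],None,fx=5,fy=5,interpolation=cv2.INTER_CUBIC)
H=max(a.shape[0],b.shape[0]);p=lambda i:cv2.copyMakeBorder(i,0,H-i.shape[0],0,0,0)
cv2.imwrite('pics/v10.png',np.hstack([p(a),p(b)]))
g=cv2.imread('pics/w10.png');h=cv2.cvtColor(g,cv2.COLOR_BGR2HSV);o=cv2.inRange(h,(8,90,40),(25,255,255))>0
for u in (230,256,285): print(u,[(v,int(h[v,u,1]),int(h[v,u,2])) for v in range(112,140)])
for v in range(125,235,10):
    x=np.where(o[v,120:400])[0]+120
    if len(x)>30: print(v,x.min(),x.max(),end=' | ')
```

```text
[0.4756 0.2916 0.2613]
230 [(112, 65, 117), (113, 117, 122), (114, 145, 132), (115, 147, 139), (116, 145, 144), (117, 144, 147), (118, 145, 151), (119, 144, 156), (120, 145, 157), (121, 144, 158), (122, 145, 158), (123, 145, 158), (124, 143, 159), (125, 145, 157), (126, 143, 157), (127, 144, 156), (128, 145, 155), (129, 146, 154), (130, 147, 154), (131, 146, 154), (132, 143, 155), (133, 145, 153), (134, 147, 153), (135, 145, 153), (136, 142, 154), (137, 144, 154), (138, 144, 154), (139, 146, 154)]
256 [(112, 57, 130), (113, 111, 152), (114, 139, 172), (115, 142, 183), (116, 141, 186), (117, 143, 185), (118, 142, 185), (119, 142, 185), (120, 141, 186), (121, 141, 185), (122, 142, 185), (123, 141, 185), (124, 141, 186), (125, 141, 186), (126, 139, 185), (127, 141, 185), (128, 142, 185), (129, 141, 185), (130, 141, 184), (131, 145, 185), (132, 143, 184), (133, 141, 186), (134, 140, 186), (135, 141, 185), (136, 141, 185), (137, 141, 185), (138, 143, 186), (139, 142, 185)]
285 [(112, 68, 128), (113, 113, 136), (114, 142, 151), (115, 145, 163), (116, 145, 165), (117, 145, 165), (118, 143, 166), (119, 144, 165), (120, 146, 164), (121, 144, 165), (122, 144, 165), (123, 145, 164), (124, 145, 165), (125, 143, 164), (126, 144, 163), (127, 144, 163), (128, 143, 164), (129, 143, 162), (130, 145, 163), (131, 142, 163), (132, 144, 163), (133, 144, 163), (134, 144, 163), (135, 143, 162), (136, 144, 161), (137, 144, 161), (138, 146, 161), (139, 147, 160)]
125 219 295 | 135 219 295 | 145 220 295 | 155 220 294 | 165 220 294 | 175 220 294 | 185 221 293 | 195 221 293 | 205 221 292 | 215 221 292 | 225 222 292 |
```

Spacer2 is down and flat. Moving to dish2.

Call:
drive_tool([
  [0.11, 0.42, 0, 0],
  [0.23, 0.848, 0, 0],
])

```text
time_s: 36.25
tcp_pos: [0.5257, 0.1976, 0.2551]
ee_rot: [[0.969, 0.247, -0.003], [0.247, -0.969, -0.002], [-0.004, 0.001, -1.0]]
wrist_force: [1.0, -0.1, -0.6]
gripper_width: 0.875
```

Call:
drive_tool([
  [0.11, 0.42, 0, 0],
  [0.23, 0.848, 0, 0],
])

```text
time_s: 36.5
tcp_pos: [0.5776, 0.1049, 0.255]
ee_rot: [[0.97, 0.245, -0.004], [0.245, -0.97, -0.001], [-0.004, 0.0, -1.0]]
wrist_force: [0.6, 0.3, -0.5]
gripper_width: 0.874
```

Call:
drive_tool([
  [0.11, 0.42, 0, 0.03],
  [0.23, 0.848, 0, 0.0525],
  [0.23, 0.848, 0, 0.0525],
  [0.23, 0.848, 0, 0.0525],
])

```text
time_s: 37.0
tcp_pos: [0.6287, 0.0146, 0.2553]
ee_rot: [[0.99, 0.141, -0.004], [0.141, -0.99, -0.001], [-0.004, 0.0, -1.0]]
wrist_force: [-0.2, -0.4, 0.4]
gripper_width: 0.875
```

Run:
```python
from h import *
c=snap('wrist','w11');q=telemetry.sense();R=q['ee_rot'];p=np.array(q['tcp_pos']);print(np.round(p,4),np.degrees(np.arctan2(R[1][0],R[0][0])))
d=np.array(R).T@(np.array([.6291,.0143,.1437])-p);print(np.round(d/.12,3))
D=np.array([.635,.0152,.068]);ex=np.array([.99,.142,0]);ey=np.array([-.142,.99,0]);z=np.array([0,0,1.])
sx=.866*ex+.5*z;n=-.5*ex+.866*z
f=lambda x,y,h:np.round(proj(c,D+x*sx+y*ey+h*n),1)
print('rim far',f(.07,.024,.024),f(.07,-.024,.024),'inner',f(.065,0,.024))
g=cv2.imread('pics/w11.png')
for v in (150,160,180): print(v,g[v,200:312,1].tolist())
print(g[110:160,255,1].tolist())
```

```text
[0.6287 0.0152 0.2559] 8.189280804880253
[0.005 0.008 0.935]
rim far [219.7 131.6] [292.4 131.6] inner [256.  137.9]
150 [114, 114, 114, 114, 115, 115, 115, 114, 114, 114, 115, 115, 116, 117, 119, 121, 123, 123, 123, 126, 146, 179, 194, 196, 196, 191, 174, 133, 100, 95, 114, 127, 130, 129, 128, 129, 129, 129, 129, 129, 127, 130, 128, 129, 127, 129, 127, 131, 140, 148, 169, 189, 194, 195, 196, 195, 195, 195, 195, 196, 196, 196, 195, 196, 193, 189, 182, 173, 168, 168, 169, 167, 169, 168, 168, 168, 168, 169, 168, 163, 139, 121, 140, 175, 193, 196, 196, 195, 180, 144, 107, 94, 94, 93, 97, 97, 92, 84, 80, 79, 79, 79, 79, 80, 81, 78, 78, 80, 79, 79, 81, 81]
160 [120, 119, 118, 119, 117, 121, 119, 118, 118, 117, 118, 116, 116, 114, 113, 118, 121, 122, 123, 125, 127, 149, 180, 195, 196, 197, 191, 168, 124, 94, 99, 120, 129, 128, 129, 128, 129, 129, 130, 130, 129, 129, 128, 127, 130, 128, 128, 126, 128, 142, 170, 191, 195, 196, 196, 195, 195, 196, 195, 195, 195, 195, 195, 195, 195, 195, 190, 179, 172, 168, 169, 169, 168, 168, 168, 168, 168, 169, 165, 149, 126, 134, 169, 192, 198, 197, 193, 18
[... 190 characters left out ...]
 120, 122, 124, 124, 124, 129, 151, 180, 196, 195, 194, 185, 155, 112, 94, 111, 123, 127, 130, 129, 128, 128, 127, 129, 128, 128, 129, 129, 129, 130, 126, 129, 144, 176, 193, 195, 195, 195, 196, 195, 194, 195, 197, 196, 196, 194, 196, 195, 190, 180, 171, 167, 167, 169, 168, 169, 168, 168, 169, 169, 163, 144, 112, 93, 105, 122, 128, 128, 130, 125, 108, 96, 93, 96, 99, 97, 93, 85, 83, 83, 82, 82, 82, 82, 83, 83, 84, 84, 87, 86, 86, 87, 88, 88, 89]
[145, 138, 138, 145, 147, 150, 150, 149, 150, 149, 150, 150, 149, 150, 149, 150, 149, 149, 150, 149, 151, 158, 166, 168, 168, 168, 170, 179, 187, 193, 195, 195, 195, 196, 195, 195, 195, 195, 194, 195, 195, 196, 195, 195, 195, 195, 195, 196, 195, 196]
```

The model matches (rim row 131 against 131.6 predicted). Grasping dish2.

Call:
drive_tool([
  [0.005, 0, 0.35, 0],
  [0.005, 0, 0.7, 0],
  [0.005, 0, 0.9, 0],
  [0.005, 0, 0.93, 0],
  [0.005, 0, 0.93, 0],
  [0.005, 0, 0.93, 0],
])

```text
time_s: 37.8
tcp_pos: [0.6307, 0.0153, 0.1473]
ee_rot: [[0.99, 0.143, 0.003], [0.143, -0.99, 0.001], [0.003, -0.0, -1.0]]
wrist_force: [1.1, -0.2, 0.8]
gripper_width: 0.873
```

Call:
drive_tool([
  [0, 0, 0, 0],
  [0, 0, 0, 0],
  [0, 0, 0, 0],
  [0, 0, 0, 0],
  [0, 0, 0, 0],
  [0, 0, 0, 0],
], fingers=30)

```text
time_s: 38.55
tcp_pos: [0.63, 0.0146, 0.1457]
ee_rot: [[0.99, 0.142, -0.0], [0.142, -0.99, -0.0], [-0.0, 0.0, -1.0]]
wrist_force: [-0.6, -0.4, 1.0]
gripper_width: 0.547
```

Call:
drive_tool([
  [0, 0, -0.1, 0],
  [0, 0, -0.3, 0],
  [0, 0, -0.6, 0],
  [0, 0, -0.95, 0],
  [0, 0, -0.95, 0],
])

```text
time_s: 39.17
tcp_pos: [0.6317, 0.015, 0.2644]
ee_rot: [[0.99, 0.142, 0.009], [0.142, -0.99, 0.002], [0.009, -0.0, -1.0]]
wrist_force: [-0.6, -0.3, -3.8]
gripper_width: 0.554
```

Call:
drive_tool([
  [-0.12, 0.16, 0, 0],
  [-0.3, 0.38, 0, 0],
  [-0.564, 0.719, 0, 0],
])

```text
time_s: 39.55
tcp_pos: [0.5736, -0.0812, 0.2577]
ee_rot: [[0.99, 0.143, -0.004], [0.143, -0.99, -0.0], [-0.004, -0.0, -1.0]]
wrist_force: [0.1, -0.9, -2.1]
gripper_width: 0.546
```

Call:
drive_tool([
  [-0.19, 0.24, 0, 0],
  [-0.38, 0.48, 0, 0],
  [-0.564, 0.719, 0, 0],
])

```text
time_s: 39.92
tcp_pos: [0.5181, -0.1768, 0.2581]
ee_rot: [[0.99, 0.141, -0.003], [0.141, -0.99, 0.001], [-0.003, -0.001, -1.0]]
wrist_force: [-0.6, -0.5, -1.9]
gripper_width: 0.545
```

Call:
drive_tool([
  [-0.19, 0.24, 0, 0],
  [-0.38, 0.48, 0, 0.05],
  [-0.5, 0.64, 0, 0.0975],
  [-0.564, 0.719, 0, 0.0975],
  [-0.564, 0.719, 0, 0.0975],
])

```text
time_s: 40.55
tcp_pos: [0.4648, -0.2707, 0.2589]
ee_rot: [[0.999, -0.053, -0.002], [-0.053, -0.999, 0.001], [-0.002, -0.001, -1.0]]
wrist_force: [0.0, 0.3, -1.5]
gripper_width: 0.551
```

Call:
drive_tool([
  [0, 0, 0.3, 0],
  [0, 0, 0.6, 0],
  [0, 0, 0.9, 0],
  [0, 0, 1, 0],
  [0, 0, 1, 0],
])

```text
time_s: 41.18
tcp_pos: [0.466, -0.2699, 0.1393]
ee_rot: [[0.999, -0.051, -0.001], [-0.051, -0.999, 0.0], [-0.001, 0.0, -1.0]]
wrist_force: [0.5, -0.6, -2.2]
gripper_width: 0.55
```

Call:
drive_tool([
  [0, 0, 0.03, 0],
  [0, 0, 0.06, 0],
  [0, 0, 0.08, 0],
  [0, 0, 0.08, 0],
])

```text
time_s: 41.68
tcp_pos: [0.4656, -0.2703, 0.1301]
ee_rot: [[0.999, -0.053, 0.0], [-0.053, -0.999, -0.0], [0.0, 0.0, -1.0]]
wrist_force: [0.1, -0.0, -2.3]
gripper_width: 0.549
```

Call:
drive_tool([
  [0, 0, 0.015, 0],
  [0, 0, 0.03, 0],
  [0.004, 0, 0.042, 0],
  [0.004, 0, 0.042, 0],
])

```text
time_s: 42.18
tcp_pos: [0.4666, -0.2705, 0.1255]
ee_rot: [[0.999, -0.052, 0.001], [-0.052, -0.999, -0.001], [0.001, 0.0, -1.0]]
wrist_force: [-0.1, 0.5, 3.2]
gripper_width: 0.547
```

Contact. Levelling it along the same arc as dish1.

Call:
drive_tool([
  [0.012, 0, 0.015, 0],
  [0.024, 0, 0.03, 0],
  [0.037, 0, 0.048, 0],
  [0.05, 0, 0.065, 0],
  [0.06, 0, 0.083, 0],
  [0.06, 0, 0.083, 0],
])

```text
time_s: 42.92
tcp_pos: [0.4742, -0.2709, 0.1151]
ee_rot: [[0.999, -0.052, 0.002], [-0.052, -0.999, -0.001], [0.002, 0.0, -1.0]]
wrist_force: [2.3, -1.2, 3.1]
gripper_width: 0.543
```

Call:
drive_tool([
  [0.011, 0, 0.02, 0],
  [0.021, 0, 0.04, 0],
  [0.03, 0, 0.06, 0],
  [0.039, 0, 0.08, 0],
  [0.047, 0, 0.1, 0],
  [0.055, 0, 0.12, 0],
  [0.06, 0, 0.135, 0],
  [0.06, 0, 0.135, 0],
])

```text
time_s: 43.92
tcp_pos: [0.4801, -0.271, 0.0984]
ee_rot: [[0.999, -0.053, -0.001], [-0.053, -0.999, 0.0], [-0.001, -0.0, -1.0]]
wrist_force: [2.6, -1.2, 2.4]
gripper_width: 0.547
```

Call:
drive_tool([
  [0.004, 0, 0.012, 0],
  [0.008, 0, 0.024, 0],
  [0.01, 0, 0.036, 0],
  [0.01, 0, 0.036, 0],
])

```text
time_s: 44.42
tcp_pos: [0.4813, -0.271, 0.0941]
ee_rot: [[0.999, -0.053, -0.001], [-0.053, -0.999, 0.0], [-0.001, -0.0, -1.0]]
wrist_force: [2.2, 0.4, 1.7]
gripper_width: 0.55
```

Call:
drive_tool([
  [0, 0, 0.008, 0],
  [0, 0, 0.016, 0],
  [0, 0, 0.016, 0],
])

```text
time_s: 44.8
tcp_pos: [0.4817, -0.2711, 0.0925]
ee_rot: [[0.999, -0.053, -0.0], [-0.053, -0.999, 0.0], [-0.0, -0.0, -1.0]]
wrist_force: [1.5, 1.1, 1.4]
gripper_width: 0.55
```

Call:
drive_tool([
  [0, 0, 0.008, 0],
  [0, 0, 0.008, 0],
])

```text
time_s: 45.05
tcp_pos: [0.4819, -0.2711, 0.0916]
ee_rot: [[0.999, -0.053, 0.0], [-0.053, -0.999, -0.0], [0.0, -0.0, -1.0]]
wrist_force: [2.1, 1.6, 1.6]
gripper_width: 0.547
```

Call:
drive_tool([
  [0, 0, 0.008, 0],
  [0, 0, 0.008, 0],
])

```text
time_s: 45.3
tcp_pos: [0.482, -0.2711, 0.0909]
ee_rot: [[0.999, -0.053, 0.001], [-0.053, -0.999, -0.0], [0.001, 0.0, -1.0]]
wrist_force: [2.4, 1.2, 3.8]
gripper_width: 0.549
```

Call:
drive_tool([
  [0, 0, 0.008, 0],
  [0, 0, 0.008, 0],
])

```text
time_s: 45.55
tcp_pos: [0.482, -0.2711, 0.0909]
ee_rot: [[0.999, -0.052, 0.001], [-0.052, -0.999, -0.0], [0.001, 0.0, -1.0]]
wrist_force: [0.4, 1.9, 10.2]
gripper_width: 0.551
```

Level at 10 N with no further travel. Relieve, release, rise and check.

Call:
drive_tool([
  [0, 0, -0.012, 0],
  [0, 0, -0.012, 0],
])

```text
time_s: 45.8
tcp_pos: [0.4816, -0.2711, 0.0909]
ee_rot: [[0.999, -0.053, -0.0], [-0.053, -0.999, 0.0], [-0.0, -0.0, -1.0]]
wrist_force: [3.2, 0.3, 2.1]
gripper_width: 0.55
```

Call:
drive_tool([
  [0, 0, 0, 0],
  [0, 0, 0, 0],
  [0, 0, 0, 0],
], fingers=62)

```text
time_s: 46.18
tcp_pos: [0.4812, -0.2711, 0.0907]
ee_rot: [[0.999, -0.053, -0.001], [-0.053, -0.999, 0.0], [-0.001, -0.0, -1.0]]
wrist_force: [0.5, 0.6, -1.3]
gripper_width: 0.699
```

Call:
drive_tool([
  [0, 0, -0.2, 0],
  [0, 0, -0.6, 0],
  [0, 0, -1, 0],
  [0, 0, -1, 0],
])

```text
time_s: 46.68
tcp_pos: [0.4836, -0.2718, 0.2154]
ee_rot: [[0.999, -0.052, 0.009], [-0.052, -0.999, -0.003], [0.009, 0.002, -1.0]]
wrist_force: [0.1, -0.1, -1.0]
gripper_width: 0.713
```

Call:
drive_tool([
  [0, -0.4, -0.2, 0],
  [0, -0.8, -0.4, 0],
  [0, -0.8, -0.4, 0],
])

```text
time_s: 47.05
tcp_pos: [0.4873, -0.1731, 0.2602]
ee_rot: [[0.999, -0.049, 0.003], [-0.049, -0.999, 0.0], [0.003, -0.0, -1.0]]
wrist_force: [0.5, 0.1, -0.1]
gripper_width: 0.713
```

Run:
```python
from h import *
snap('side','side9');snap('top','top9');q=telemetry.sense();print(q['time_s'],np.round(q['tcp_pos'],3))
s=cv2.imread('pics/side9.png')
a=cv2.resize(s[130:384,150:310],None,fx=2.3,fy=2.3,interpolation=cv2.INTER_CUBIC)
b=cv2.resize(s[135:195,160:235],None,fx=5.2,fy=5.2,interpolation=cv2.INTER_CUBIC)
t=cv2.imread('pics/top9.png');d=cv2.resize(t[205:280,140:240],None,fx=3.6,fy=3.6,interpolation=cv2.INTER_CUBIC)
H=600;W=max(b.shape[1],d.shape[1]);p=lambda i,h,w:cv2.copyMakeBorder(i,0,h-i.shape[0],0,w-i.shape[1],0)
rt=np.vstack([p(b,b.shape[0],W),p(d[:600-b.shape[0]],600-b.shape[0],W)])
cv2.imwrite('pics/v9.png',np.hstack([p(a,600,a.shape[1]),rt]))
```

```text
47.15 [ 0.486 -0.175  0.258]
```

View pics/v9.png

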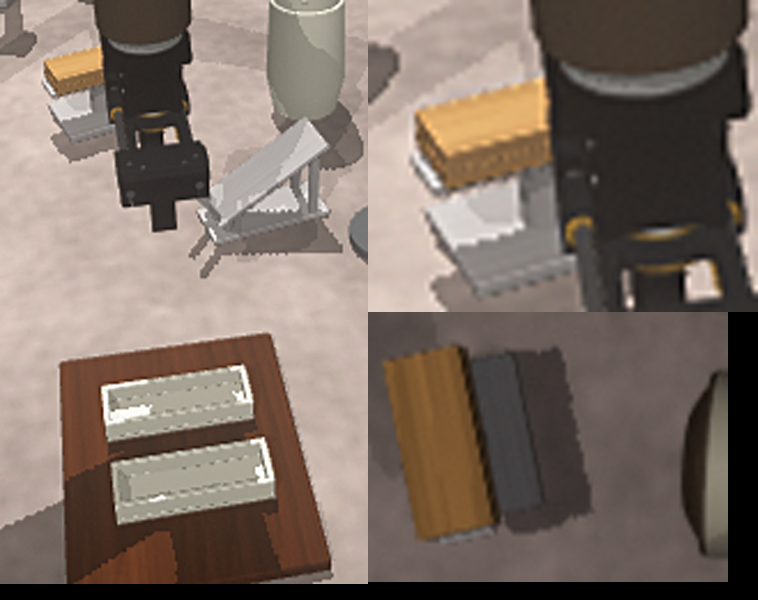

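View 12: the rack is empty, both dishes are upright side by side on the board, and the two spacers are flush on the stand head. Handing in.

```bash
python3 -c "
from station import order; print(order.finish_job())"
```

```text
the job is handed in; nothing more can be done
None
```

I emptied the rack from the top down and handed the job in at about 47 s of the 72 s allowed. Both spacer boards are piled lengthwise on the stand's head. Both dishes stand upright, side by side on the serving board with their centres 90 mm apart. The pitcher, tumbler with its coaster, and funnel were not touched.

**How each piece was set down:** I held it by its long sides, touched its low edge down, and levelled it between the pads. I opened the fingers only after the force rose with no further travel and I had eased it off. The force peaked at about 12 N for spacer1, 11 N for dish1 and 10 N for dish2. The stand's head was felt at about 67 mm above the counter.

**Last checks:** The final picture shows an empty rack, both dishes flat and upright, and the two boards flat and flush on the head, with the robot clear of everything.

**What did not go cleanly:**
- **spacer2:** the fingertips rubbed along spacer1's sides on the way down, so it took up to about 24 N. It was not rammed: I went in small steps. I judged it flat by matching its wrist image to that of spacer1 when flat, not from a force stop.
- **Pile position:** spacer1 sits about 3 mm off the head's centre lengthwise. I put spacer2 at about 1 mm from spacer1 from the arm's position, but did not measure it again. In the last side view the arm hid the pile's far end, but the top view showed all of it.
- **Head height:** the first two-camera estimate was 62 mm, about 5 mm below the felt height. spacer1's measured height was low by about the same amount, so I used the felt value.

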